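# Fetch the last candle cup from behind the dreidels

### The arm

A 6-joint arm with a two-finger parallel gripper is mounted at the origin on the work surface. World frame = base frame: x ahead of the robot, y to its left, z up, the work surface at z = 0. Lengths are in m, angles in degrees, forces in N, time in s.
With the tool pointing down it reaches from about 0.275 to 0.725 m from the base axis. Payload 15.9 kg.
Tool frame: the origin (TCP) lies on the centre line of the jaws, within the pads' length; the fingertips stand 19 mm ahead of it and the grasp point (between the pads) is the TCP (bot.finger_overhang is the distance from the TCP to the fingertips, in m); z points along the fingers, y is the line along which they close (so a half turn about z gives the same grasp; the last joint's range is limited). The gripper opens to 85 mm and grips with 20 to 120 N. Pads are 22 mm wide; open, the fingers measure 114 mm over their backs; the gripper's body (76 mm by 85 mm) begins 54 mm behind the grasp point. The pads swing forward as they close: fully open they stand 13 mm farther back than shut.
Start: joints at [-74.255, 12.198, -1.971, 75.831, 0, 90], TCP at [0.136, -0.481, 0.25] pointing down, gripper open.
Joint ranges: [-170.91, 170.91], [-42.67, 98.43], [-65.05, 77.54], [-120.47, 116.71], [-90, 82.35], [-180, 180]. Speed limits (degrees/s): [108.29, 108.29, 136.94, 147.25, 180, 180].

### API

Orientations are given as [roll, pitch, yaw] about the fixed x, y, z axes, in that order (R = Rz(yaw) Ry(pitch) Rx(roll)).
In Python, from cell import bot gives the robot as it stands.
- The arm moves only by the tool arm_command, never from a script. Its argument "moves" is a list of rows, each a list of 5 numbers: the shift along the world's x, y, z in mm, then the turn about the world's z in rad, then the opening, from 0 (shut) to 1 (fully open). A call has exactly 8 rows; each row shifts and turns the commanded pose from where the row before left it; what a row does not reach is not made up. A row lasts 1/12 s, in which the tool goes at most 41.7 mm and 7.16 degrees, less where a joint would pass 70% of its speed; a pose out of reach is approached as far as the arm can. A call is refused whole if a number of a shift passes 41.7 or a number of a turn 0.125, either way. A call with a gripper value outside its range is refused whole. The fingers move at their own pace and stop on an object; "grip_force" is the grip in N (left out, the last holds). Time passes only in rows, so rows that do not move let the fingers close, or fill a call up. It gives the time, the measured TCP pose, the force, the opening and the grip force at its end, in the units of the state.
- bot.observe(): the state, without advancing time (a new reading comes with each control period).
- bot.grab_frame(name): name is "scene" or "side" or "wrist"; returns the picture (400x640x3 uint8, red, green, blue); there is no depth.
- bot.camera_params(name): a dict with "mtx" (3x3 intrinsics, pixels), "eye" and "rotation" of the camera in the world; the wrist camera has in their place "T_tool_cam" (4x4, takes a point from camera to tool coordinates, whose origin is the TCP and whose axes are the flange's). Camera axes: x right, y up, looking along -z (the intrinsics and any distortion apply to the point x, -y, -z); pixel columns grow to the right and rows downward; lengths in m; the calibration is good to about 2 mm. A picture is of the moment at which its call begins: read the wrist's pose just before it. camera_params takes no time and is no camera call.
- bot.finish_job(): hands the job in; it is judged then, once.
Trained networks look in the newest picture that a camera, given by its name, has taken for a name from the list of things; names that differ only in an ending like _2 or _b are one class to them, and where a whole thing is asked for, a point or a joint stands for the part that bears it (a point fixed in the world has none). Each returns a list of dicts, best first, with "p" (0 to 1); they miss things now and then, are a little off and sometimes report something else, mostly with a low value. They report only what shows in the picture. A call takes as long as a camera call. They do not tell look-alikes from the thing itself.
- bot.spot_in(camera, thing): "xy" ([column, row] in pixels, amid what is visible of it).
- bot.outline_of(camera, thing): "region" (400x640 bool, what is visible of it) and "xy" ([column, row] in pixels, amid what is visible of it).
The state is a dict: "t": time; "joint_positions": joint angles; "dq": joint speeds; "joint_efforts": joint torques, N m; "position": TCP position; "tcp_rot": TCP orientation; "force": force on the tool from outside, world axes, zero at the start; "torque": the same for the moment, N m; "width": opening from 0.0 (shut) to 1.0 (fully open); "grip_force": force on a finger pad.
Only numpy, scipy, OpenCV 4.12 (cv2) and the standard library are available. Lean on these libraries where they do the work, as an engineer would, in place of code of your own. Each camera call takes 0.05 s, during which the arm holds its last target. There are 200 camera calls.

### The job

Lift both dreidels off the pine stand and set them upright on the steel drip plate; then fetch the steel candle cup that stood behind them and put it upright into the turntable's empty pocket, having first turned the turntable by its centre bar until that pocket points straight at the steel stud on the base's tongue. With the cup in and the pocket still at the stud, put each dreidel back upright on the stand exactly where it stood at the start. Never tip a dreidel or the cup over, and leave the green bowl and the oil bottle where they are.

Things in the scene. Friction and masses are not known exactly. Their poses are not given: they have to be found in the camera images.
- dreidel_large: the larger blue acrylic dreidel, standing on a round foot (38 mm dia.): a square body 44 x 44 mm between 38 and 90 mm above its underside, a cone below, a thin stem (10 mm dia.) above up to 106 mm; 90 g more or less. Origin: centre of the underside; x and y square to the flat faces, z up. Which of the two front places of the stand it occupies varies.
- dreidel_small: the smaller blue acrylic dreidel, same form: foot 32 mm dia., square body 32 x 32 mm between 34 and 80 mm above its underside, stem up to 96 mm; about 60 g. Origin: centre of the underside; x and y square to the flat faces, z up
- candle_cup: the loose steel candle cup on the stand, behind the two dreidels: plain upright cylinder 40 mm dia., 48 mm high, white candle top, about 100 g. Origin: centre of the underside. (Three cups of the same look are fixed in the turntable.)
- stand: fixed pine stand, board 170 mm (its x) by 200 mm (its y), 12 mm thick, with a 60 mm high, 12 mm thick back board along its +x edge; origin at the centre of its underside, x from front to back. The two dreidels stand side by side along its y, about 96 mm apart and 48 mm in front of the cup; the cup's axis is about 47 mm in front of the back board. A small loose matchbox (14 mm high) lies in the rear +y corner, its near side 72 mm from the stand's midline
- drip_plate: fixed flat steel drip plate, 150 mm (its x) by 205 mm (its y), 4 mm thick, no rim: the side area for the dreidels. Origin: centre of its underside
- turntable (a joint): angle (rad) of the pine turntable (disc 216 mm dia., top 22 mm above the table) on its fixed base; 0 when the empty pocket points straight at the steel stud (18 mm dia.) on the base's wooden tongue, which sticks out from under the disc (stud 130 mm from the axis), positive anticlockwise seen from above; it starts at a positive angle. Turns freely with light friction and stays where it is left; stops at -3.1 and 3.1
- pocket (a point): centre of the floor of the turntable's one empty pocket, 68 mm from the turning axis, turning with the disc. The pocket is a steel ring of 64 mm inner diameter, 8 mm high. The other three pockets, at 90, 180 and 270 degrees from it, hold fixed candle cups (40 mm dia., 48 mm high)
- knob (a point): on the turntable's axis, at mid height of the upright steel bar grip at its centre, 31 mm above the disc. The bar is 12 mm thick, 50 mm long and 26 mm high, and fixed to the disc; its length runs at 45 degrees to the line from the axis to the empty pocket (from above: turn that direction anticlockwise by 135 degrees, or clockwise by 45, to get the bar's length), so that fingers across it come down between the cups
- bowl: small green ceramic bowl, 90 mm dia., 40 mm high, to be left alone; origin: centre of the underside
- oil_bottle: green glass oil bottle, 48 mm dia., 90 mm high, to be left alone; origin: centre of the underside
Mind the look-alikes: they are no part of the job. Leave any pink look-alike of the dreidel_small alone.

How it is judged:
By the outcome, as a careful person would: the job done as asked, in the order asked, and still so for the second after the job is handed in, with the robot touching nothing.
It also fails if it takes over 136 s, if anything falls off the work surface, if the arm or the gripper's body presses on something with over 40 N, if the wrist force passes 120 N, or if a joint passes its speed limit or range.

## Working session

There is one attempt and no reset: what is moved stays moved. The work goes in short steps, Python scripts to look and compute and a tool call to move; the robot and the scene stay as the last step left them, time stands still between calls to the robot, and variables do not carry over. Pictures are saved under pics/ and viewed, at most 14 in all, crops included, and the job is handed in when it is done.

Besides the shell and the picture viewer there is one more tool, called after "Call:" by a JSON object that holds its "fn" and its "kwargs", one argument or row to a line. arm_command: Moves the arm, as the interface text tells. Its arguments: {"type":"object","properties":{"moves":{"type":"array","items":{"type":"array","items":{"type":"number"}}},"grip_force":{"type":"number"}},"required":["moves"]}

```bash
mkdir -p pics; ls
python3 - <<'E'
from cell import bot
import cv2
s=bot.observe();print(s)
for n in("scene","side"):
    f=bot.grab_frame(n);cv2.imwrite(f"pics/{n}0.png",f[:,:,::-1])
    p=bot.camera_params(n);print(n,p)
    for t in("dreidel_large","dreidel_small","candle_cup","stand","drip_plate","turntable","pocket","knob","bowl","oil_bottle"):
        print(t,[(round(d["p"],2),[round(float(v)) for v in d["xy"]]) for d in bot.spot_in(n,t)][:5])
print(bot.camera_params("wrist"))
E
```

```text
pics
{'t': 0.0, 'joint_positions': array([-7.42570796e+01,  1.22228659e+01, -2.00890358e+00,  7.58308751e+01,
        1.64909850e-03,  9.00007326e+01]), 'dq': array([-0.01958014,  0.05513139,  0.05089016,  0.1669499 , -0.01456727,
       -0.03583411]), 'joint_efforts': array([ 3.69604473e-03, -6.86155415e+01,  4.87123168e+01,  1.75604835e-02,
       -1.37275211e-05,  1.75206912e-05]), 'position': array([ 0.13558185, -0.480933  ,  0.24982845]), 'tcp_rot': array([-1.79937355e+02, -1.64829657e-03,  1.57421860e+01]), 'force': array([-0.5936122 ,  1.01872698,  0.52300184]), 'torque': array([ 0.01820091, -0.03090648, -0.02450762]), 'grip_force': 0.0, 'width': 0.9941783301760234}
scene {'mtx': array([[368.3302947 ,   0.        , 321.97559503],
       [  0.        , 368.3302947 , 201.80977564],
       [  0.        ,   0.        ,   1.        ]]), 'eye': array([1.16268346, 0.09890438, 0.6588514 ]), 'rotation': array([47.08545452,  0.75395121, 98.77510847])}
dreidel_large [(0.61, [466, 204])]
dreidel_small [(0.87, [424, 204]), (0.64, [468, 177]), (0.57, [429, 175])]
candle_cup [(0.85, [443, 22
[... 711 characters left out ...]
160])]
drip_plate [(0.78, [341, 328])]
turntable [(0.73, [354, 217])]
pocket [(0.57, [356, 216])]
knob [(0.94, [356, 221])]
bowl [(0.72, [263, 188])]
oil_bottle [(0.97, [374, 163])]
{'mtx': array([[283.48947284,   0.        , 315.42932305],
       [  0.        , 283.48947284, 204.49739219],
       [  0.        ,   0.        ,   1.        ]]), 'T_tool_cam': array([[ 2.86054168e-04,  9.53219643e-01,  3.02278397e-01,
         7.70622263e-02],
       [ 9.99999376e-01,  5.36863138e-05, -1.11562335e-03,
         1.63818103e-04],
       [-1.07966231e-03,  3.02278528e-01, -9.53219034e-01,
        -1.23494784e-01],
       [ 0.00000000e+00,  0.00000000e+00,  0.00000000e+00,
         1.00000000e+00]])}
```

View pics/scene0.png

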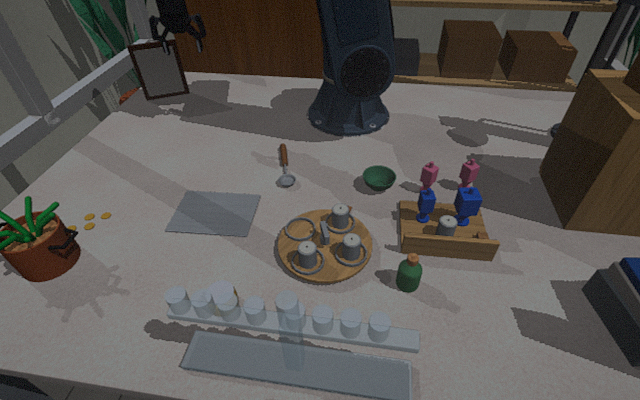

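View pics/side0.png

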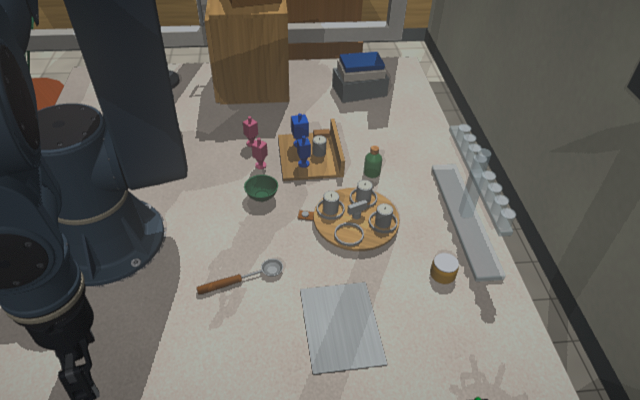

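The scene shows the blue dreidels on the stand: small at (426,204), large at (467,204), with the cup at (446,228). The pink look-alikes stand in front of it at (429,175) and (469,172). The turntable is at (325,244) with its empty ring at about (299,229), and the stud is near (349,209). The plate is at (214,214).

```bash
cat > h.py <<'E'
from cell import bot
import numpy as np, cv2
from scipy.spatial.transform import Rotation as R
def cam(n):
    p=bot.camera_params(n)
    if n=="wrist":
        s=bot.observe();T=np.eye(4);T[:3,:3]=R.from_euler("xyz",s["tcp_rot"],degrees=True).as_matrix();T[:3,3]=s["position"]
        M=T@p["T_tool_cam"];return p["mtx"],M[:3,3],M[:3,:3]
    r=np.asarray(p["rotation"]);r=R.from_euler("xyz",r,degrees=True).as_matrix() if r.shape==(3,) else r
    return p["mtx"],np.asarray(p["eye"]),r
def ray(c,xy):
    K,e,r=c;d=np.linalg.inv(K)@[xy[0],xy[1],1];return e,r@(d*[1,-1,-1])
def onz(c,xy,z):
    e,d=ray(c,xy);return e+d*(z-e[2])/d[2]
def proj(c,P):
    K,e,r=c;q=(np.asarray(P)-e)@r*[1,-1,-1];q=q@K.T;return q[...,:2]/q[...,2:]
def tri(cs,xys):
    A=np.zeros((3,3));b=np.zeros(3)
    for c,x in zip(cs,xys):
        e,d=ray(c,x);d=d/np.linalg.norm(d);M=np.eye(3)-np.outer(d,d);A+=M;b+=M@e
    return np.linalg.solve(A,b)
E
python3 - <<'E'
from h import *
S,D=cam("scene"),cam("side");np.set_printoptions(precision=3,suppress=True)
for n,a,b in [("large",(467,202),(300,128)),("small",(426,204),(304,150)),("cup",(446,228),(320,145)),("knob",(325,235),(356,208)),("bowl",(379,179),(262,188)),("bottle",(409,275),(373,163)),("plate",(214,214),(342,328)),("pinkA",(429,177),(260,153)),("pinkB",(469,174),(250,132)),("ring",(299,229),(349,235)),("stud",(349,209),(306,215)),("table",(325,246),(356,219))]:
    P=tri([S,D],[a,b]);print(n,P,proj(S,P)-a)
E
```

```text
large [0.498 0.327 0.074] [-0.45   0.501]
small [0.503 0.237 0.062] [ 0.064 -0.072]
cup [0.553 0.283 0.04 ] [ 0.272 -0.299]
knob [0.616 0.015 0.046] [ 0.705 -0.727]
bowl [0.384 0.126 0.03 ] [ 0.198 -0.232]
bottle [0.692 0.199 0.035] [ 0.382 -0.409]
plate [ 0.542 -0.287 -0.006] [-0.143  0.116]
pinkA [0.382 0.253 0.047] [-0.148  0.173]
pinkB [0.354 0.357 0.045] [-0.449  0.518]
ring [ 0.589 -0.052  0.025] [ 0.119 -0.118]
stud [0.49  0.052 0.003] [-1.548  1.652]
table [0.618 0.014 0.009] [ 0.331 -0.337]
```

Call:
{"fn": "arm_command", "kwargs": {
  "moves": [
    [25.2, 24.75, 2.2, -0.0137, 1],
    [25.2, 24.75, 2.2, -0.0137, 1],
    [25.2, 24.75, 2.2, -0.0137, 1],
    [25.2, 24.75, 2.2, -0.0137, 1],
    [25.2, 24.75, 2.2, -0.0137, 1],
    [25.2, 24.75, 2.2, -0.0137, 1],
    [25.2, 24.75, 2.2, -0.0137, 1],
    [25.2, 24.75, 2.2, -0.0137, 1]
  ]
}}

```text
t: 1.77
position: [0.3382, -0.2818, 0.2682]
tcp_rot: [180.0, -0.0, 9.4]
force: [-0.2, -1.2, -1.7]
width: 1.002
grip_force: 0.0
```

Call:
{"fn": "arm_command", "kwargs": {
  "moves": [
    [25.2, 24.75, 2.2, -0.0137, 1],
    [25.2, 24.75, 2.2, -0.0137, 1],
    [25.2, 24.75, 2.2, -0.0137, 1],
    [25.2, 24.75, 2.2, -0.0137, 1],
    [25.2, 24.75, 2.2, -0.0137, 1],
    [25.2, 24.75, 2.2, -0.0137, 1],
    [25.2, 24.75, 2.2, -0.0137, 1],
    [25.2, 24.75, 2.2, -0.0137, 1]
  ]
}}

```text
t: 2.43
position: [0.5399, -0.0836, 0.2856]
tcp_rot: [180.0, -0.0, 3.2]
force: [0.8, -1.1, -1.2]
width: 1.001
grip_force: 0.0
```

Call:
{"fn": "arm_command", "kwargs": {
  "moves": [
    [25.2, 24.75, 2.2, -0.0137, 1],
    [25.2, 24.75, 2.2, -0.0137, 1],
    [25.2, 24.75, 2.2, -0.0137, 1],
    [25.2, 24.75, 2.2, -0.0137, 1],
    [0, 0, 0, 0, 1],
    [0, 0, 0, 0, 1],
    [0, 0, 0, 0, 1],
    [0, 0, 0, 0, 1]
  ]
}}

```text
t: 3.1
position: [0.6391, 0.0072, 0.2946]
tcp_rot: [-179.7, -0.0, 0.6]
force: [-0.4, 0.1, -0.3]
width: 1.0
grip_force: 0.0
```

Run:
```python
from h import *
c=cam("wrist");f=bot.grab_frame("wrist");cv2.imwrite("pics/w1.png",f[:,:,::-1]);np.savez("w1.npz",f=f,K=c[0],e=c[1],r=c[2])
s=bot.observe();print(s["t"],s["position"],s["tcp_rot"])
for t in("pocket","knob","turntable","candle_cup"):
    print(t,[(round(d["p"],2),np.round(d["xy"],1)) for d in bot.spot_in("wrist",t)][:5])
```

```text
3.15 [0.6391055  0.00713349 0.29484201] [-1.79729288e+02 -2.12682179e-02  5.66821097e-01]
pocket [(0.66, array([313.3, 179.8]))]
knob [(0.6, array([314.6, 182.2]))]
turntable [(0.62, array([315. , 180.8]))]
candle_cup [(0.67, array([315.7, 179.6])), (0.56, array([125.9, 233.1]))]
```

View pics/w1.png

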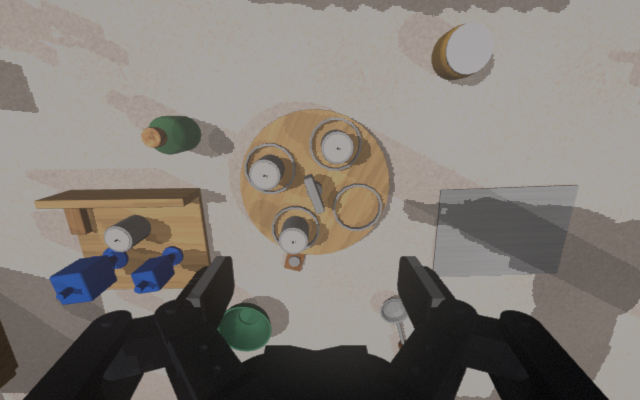

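The wrist view shows the disc spanning columns 241–390 and rows 109–255, the empty ring at (359,206), the stud at (293,262) and the bar at (315,195). The plate spans columns 434–577 and rows 185–277, and the stand is at left.

Run:
```python
from h import *
np.set_printoptions(precision=4,suppress=True)
w=np.load("w1.npz");c=(w["K"],w["e"],w["r"]);f=w["f"]
# disc by colour
hsv=cv2.cvtColor(f,cv2.COLOR_RGB2HSV);m=cv2.inRange(hsv,(8,70,70),(25,255,255));m[:100]=0;m[262:]=0;m[:,:235]=0;m[:,395:]=0
m=cv2.morphologyEx(m,cv2.MORPH_CLOSE,np.ones((15,15)))
k=max(cv2.findContours(m,0,1)[0],key=cv2.contourArea);h=cv2.convexHull(k)[:,0]
P=np.array([onz(c,p,.022)[:2] for p in h.astype(float)])
A=np.c_[2*P,np.ones(len(P))];x=np.linalg.lstsq(A,(P**2).sum(1),rcond=None)[0];print("axis",x[:2],"r",np.sqrt(x[2]+x[0]**2+x[1]**2))
ax=x[:2]
Q=np.array([onz(c,p,.03)[:2] for p in [(335.5,206),(382.5,206),(359,184),(359,230)]]);rc=Q.mean(0);print("ring",rc,np.linalg.norm(rc-ax),np.linalg.norm(Q-rc,axis=1))
st=onz(c,(293.5,261),.02)[:2];print("stud",st,np.linalg.norm(st-ax))
b=[onz(c,p,.066)[:2] for p in [(309,178),(321,212)]];print("bar",b,np.degrees(np.arctan2(*(b[0]-b[1])[::-1])))
a=lambda v:np.degrees(np.arctan2(v[1],v[0]))
print("ang ring,stud",a(rc-ax),a(st-ax))
for p in [(441,190),(577,185),(570,274),(433,277)]:print("plate",onz(c,p,.004))
print("bottle",onz(c,(173,135),.06),"bowl",onz(c,(246,329),.02))
```

```text
axis [0.6147 0.0098] r 0.10781125331605297
ring [ 0.5906 -0.0554] 0.06950176540515583 [0.0338 0.0337 0.0337 0.0361]
stud [0.4965 0.0409] 0.12218778633473752
bar [array([0.6398, 0.0158]), array([ 0.5945, -0.0001])] 19.353384916541643
ang ring,stud -110.32413481671583 165.26494014250488
plate [ 0.6101 -0.1814  0.004 ]
plate [ 0.6201 -0.3832  0.004 ]
plate [ 0.4693 -0.4152  0.004 ]
plate [ 0.4607 -0.1897  0.004 ]
bottle [0.6906 0.1837 0.06  ] bowl [0.3651 0.1239 0.02  ]
```

Call:
{"fn": "arm_command", "kwargs": {
  "moves": [
    [-13, 34, 2, 0, 1],
    [-13, 34, 2, 0, 1],
    [-13, 34, 2, 0, 1],
    [-13, 34, 2, 0, 1],
    [-13, 34, 2, 0, 1],
    [-13, 34, 2, 0, 1],
    [-13, 34, 2, 0, 1],
    [-9, 32, 1, 0, 1]
  ]
}}

```text
t: 4.02
position: [0.5547, 0.1554, 0.3101]
tcp_rot: [-173.8, 0.0, 12.5]
force: [-0.2, -0.4, 1.0]
width: 1.0
grip_force: 0.0
```

Call:
{"fn": "arm_command", "kwargs": {
  "moves": [
    [0, 0, 0, 0, 1],
    [0, 0, 0, 0, 1],
    [0, 0, 0, 0, 1],
    [0, 0, 0, 0, 1],
    [0, 0, 0, 0, 1],
    [0, 0, 0, 0, 1],
    [0, 0, 0, 0, 1],
    [0, 0, 0, 0, 1]
  ]
}}

```text
t: 4.68
position: [0.5557, 0.1545, 0.3092]
tcp_rot: [-173.8, 0.1, 12.4]
force: [0.0, -0.1, -0.7]
width: 1.002
grip_force: 0.0
```

Run:
```python
from h import *
c=cam("wrist");f=bot.grab_frame("wrist");np.savez("w2.npz",f=f,K=c[0],e=c[1],r=c[2])
g=cv2.resize(f[100:400,140:540],(800,600),interpolation=cv2.INTER_CUBIC);cv2.imwrite("pics/w2.png",g[:,:,::-1])
s=bot.observe();print(s["t"],s["position"],s["tcp_rot"])
for t in("dreidel_large","dreidel_small","candle_cup","stand"):
    print(t,[(round(d["p"],2),np.round(d["xy"],1)) for d in bot.spot_in("wrist",t)][:5])
```

```text
4.7333 [0.55563315 0.15453841 0.30926178] [-1.73851767e+02  7.57197729e-02  1.24415696e+01]
dreidel_large [(0.69, array([203.7, 189.1])), (0.53, array([448.9, 143.7]))]
dreidel_small [(0.87, array([269.6, 201.8])), (0.78, array([185.8, 262.3])), (0.59, array([251.4, 266.9]))]
candle_cup [(0.97, array([249.1, 154.5]))]
stand [(0.67, array([265.3, 159.2]))]
```

View pics/w2.png

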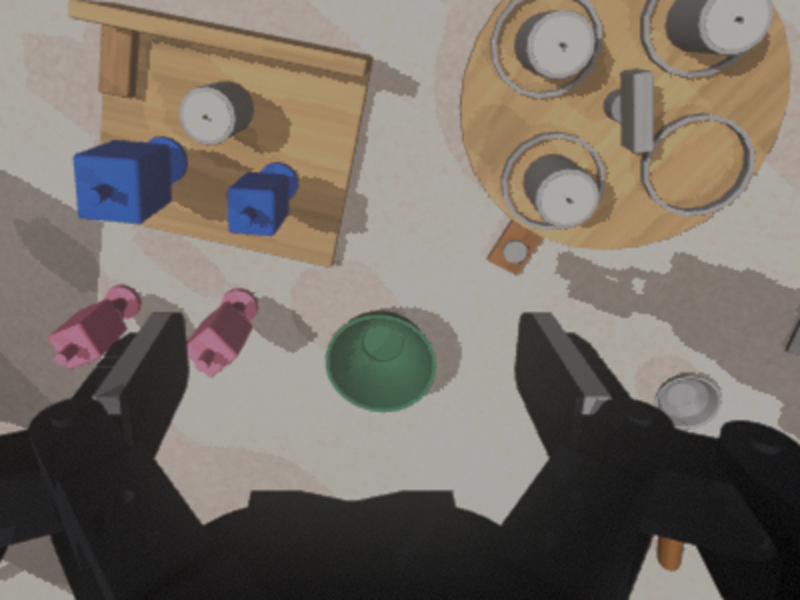

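The arm has tilted and stopped short, so I'll check the joints.

Run:
```python
from h import *
np.set_printoptions(precision=2,suppress=True)
s=bot.observe();print(s["joint_positions"],s["position"],s["tcp_rot"])
```

```text
[ 12.4   21.86  19.39  87.61   6.15 179.94] [0.56 0.15 0.31] [-173.85    0.07   12.45]
```

Call:
{"fn": "arm_command", "kwargs": {
  "moves": [
    [-3.6, 5.2, 0, 0.122, 1],
    [-3.6, 5.2, 0, 0.122, 1],
    [-3.6, 5.2, 0, 0.122, 1],
    [-3.6, 5.2, 0, 0.122, 1],
    [-3.6, 5.2, 0, 0.122, 1],
    [-3.6, 5.2, 0, 0.122, 1],
    [-3.6, 5.2, 0, 0.122, 1],
    [-3.6, 5.2, 0, 0.122, 1]
  ]
}}

```text
t: 5.6
position: [0.5267, 0.1965, 0.3093]
tcp_rot: [-173.8, 0.1, 68.7]
force: [-0.1, -0.3, 0.2]
width: 0.997
grip_force: 0.0
```

Call:
{"fn": "arm_command", "kwargs": {
  "moves": [
    [-3.6, 5.2, 0, 0.122, 1],
    [-3.6, 5.2, 0, 0.122, 1],
    [-3.6, 5.2, 0, 0.122, 1],
    [-3.6, 5.2, 0, 0.122, 1],
    [-3.6, 5.2, 0, 0.122, 1],
    [-3.6, 5.2, 0, 0.122, 1],
    [-3.6, 5.2, 0, 0.122, 1],
    [-3.6, 5.2, 0, 0.122, 1]
  ]
}}

```text
t: 6.27
position: [0.4978, 0.2382, 0.3092]
tcp_rot: [-173.8, 0.1, 124.6]
force: [-0.4, -0.0, -0.2]
width: 1.001
grip_force: 0.0
```

Call:
{"fn": "arm_command", "kwargs": {
  "moves": [
    [-3.6, 5.2, 0, 0.122, 1],
    [-3.6, 5.2, 0, 0.122, 1],
    [-3.6, 5.2, 0, 0.122, 1],
    [-3.6, 5.2, 0, 0.122, 1],
    [-3.6, 5.2, 0, 0.122, 1],
    [-3.6, 5.2, 0, 0.122, 1],
    [-3.6, 5.2, 0, 0.122, 1],
    [0, 0, 0, 0, 1]
  ]
}}

```text
t: 6.93
position: [0.4722, 0.2751, 0.3096]
tcp_rot: [-173.9, 0.1, 173.6]
force: [-0.5, -0.7, -0.6]
width: 1.0
grip_force: 0.0
```

Run:
```python
from h import *
c=cam("wrist");f=bot.grab_frame("wrist");np.savez("w3.npz",f=f,K=c[0],e=c[1],r=c[2])
g=cv2.resize(f[60:360,120:520],(800,600),interpolation=cv2.INTER_CUBIC);cv2.imwrite("pics/w3.png",g[:,:,::-1])
s=bot.observe();print(s["t"],s["position"],s["tcp_rot"],s["joint_positions"])
for t in("dreidel_large","dreidel_small","candle_cup","stand"):
    print(t,[(round(d["p"],2),np.round(d["xy"],1)) for d in bot.spot_in("wrist",t)][:5])
```

```text
6.9833 [0.47240736 0.27463457 0.30949689] [-1.73861295e+02  8.61298064e-02  1.73185653e+02] [32.76534137 21.68332707 19.1217043  91.29248994 -4.7824076  39.7453094 ]
dreidel_large [(0.69, array([345.1, 224.7])), (0.61, array([375.9, 194.7]))]
dreidel_small [(0.85, array([305.7, 105.2])), (0.73, array([305.1, 200.6])), (0.66, array([391.1,  70.8]))]
candle_cup [(0.97, array([344.6, 225.2])), (0.49, array([376.4, 192.9]))]
stand [(0.65, array([338.3, 198.9]))]
```

View pics/w3.png

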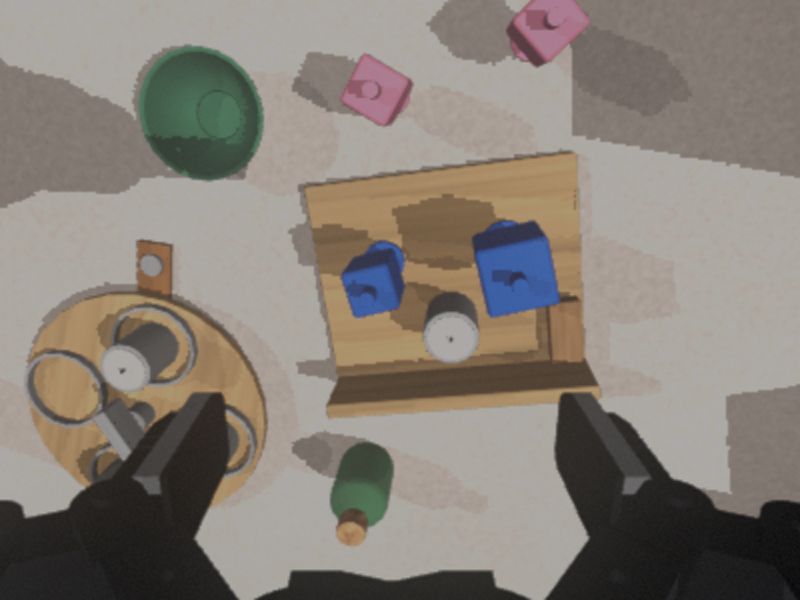

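The tool is frozen at a 6° tilt because joint 6 hit its limit (j6 = 180 + j1 − yaw). I'll turn to the opposite limit and push the other way to cancel it.

Call:
{"fn": "arm_command", "kwargs": {
  "moves": [
    [0, 0, 0, 0.122, 1],
    [0, 0, 0, 0.122, 1],
    [0, 0, 0, 0.122, 1],
    [0, 0, 0, 0.122, 1],
    [0, 0, 0, 0.122, 1],
    [0, 0, 0, 0.122, 1],
    [0, 0, 0, 0.122, 1],
    [0, 0, 0, 0.122, 1]
  ]
}}

```text
t: 7.85
position: [0.4731, 0.274, 0.3092]
tcp_rot: [-173.8, 0.1, -130.7]
force: [-0.5, 0.0, 0.5]
width: 1.003
grip_force: 0.0
```

Call:
{"fn": "arm_command", "kwargs": {
  "moves": [
    [0, 0, 0, 0.122, 1],
    [0, 0, 0, 0.122, 1],
    [0, 0, 0, 0.122, 1],
    [0, 0, 0, 0.122, 1],
    [0, 0, 0, 0.122, 1],
    [0, 0, 0, 0.122, 1],
    [0, 0, 0, 0.122, 1],
    [0, 0, 0, 0.122, 1]
  ]
}}

```text
t: 8.52
position: [0.473, 0.2739, 0.3093]
tcp_rot: [-173.8, 0.1, -74.7]
force: [-0.6, -0.5, -0.2]
width: 0.999
grip_force: 0.0
```

Call:
{"fn": "arm_command", "kwargs": {
  "moves": [
    [0, 0, 0, 0.122, 1],
    [0, 0, 0, 0.122, 1],
    [0, 0, 0, 0.122, 1],
    [0, 0, 0, 0.122, 1],
    [0, 0, 0, 0.122, 1],
    [0, 0, 0, 0.122, 1],
    [0, 0, 0, 0.122, 1],
    [0, 0, 0, 0.122, 1]
  ]
}}

```text
t: 9.18
position: [0.473, 0.2739, 0.3093]
tcp_rot: [-173.8, 0.1, -18.8]
force: [-0.2, -0.6, 0.5]
width: 0.998
grip_force: 0.0
```

Call:
{"fn": "arm_command", "kwargs": {
  "moves": [
    [0, 0, 0, 0.122, 1],
    [0, 0, 0, 0.122, 1],
    [0, 0, 0, 0.122, 1],
    [0, 0, 0, 0.122, 1],
    [0, 0, 0, 0.122, 1],
    [0, 0, 0, 0.122, 1],
    [0, 0, 0, 0.122, 1],
    [0, 0, 0, 0, 1]
  ]
}}

```text
t: 9.85
position: [0.4655, 0.288, 0.309]
tcp_rot: [-174.5, 0.2, 28.5]
force: [0.9, 1.6, -0.7]
width: 1.0
grip_force: 0.0
```

Call:
{"fn": "arm_command", "kwargs": {
  "moves": [
    [17, -29, 0, 0, 1],
    [17, -29, 0, 0, 1],
    [17, -29, 0, 0, 1],
    [17, -29, 0, 0, 1],
    [0, 0, 0, 0, 1],
    [0, 0, 0, 0, 1],
    [0, 0, 0, 0, 1],
    [0, 0, 0, 0, 1]
  ]
}}

```text
t: 10.52
position: [0.5064, 0.2292, 0.3093]
tcp_rot: [-177.6, 0.1, 23.0]
force: [-0.4, 0.4, 0.3]
width: 1.001
grip_force: 0.0
```

Run:
```python
from h import *
np.set_printoptions(precision=3,suppress=True)
s=bot.observe();print(s["t"],s["position"],s["tcp_rot"],s["joint_positions"])
```

```text
10.5167 [0.506 0.229 0.309] [-177.567    0.113   22.995] [  23.058   19.264   15.892   86.738    2.433 -179.937]
```

Call:
{"fn": "arm_command", "kwargs": {
  "moves": [
    [13, -31, 0, 0, 1],
    [13, -31, 0, 0, 1],
    [13, -31, 0, 0, 1],
    [2.4, -5.6, 0, 0, 1],
    [0, 0, 0, 0, 1],
    [0, 0, 0, 0, 1],
    [0, 0, 0, 0, 1],
    [0, 0, 0, 0, 1]
  ]
}}

```text
t: 11.18
position: [0.5302, 0.1786, 0.3093]
tcp_rot: [-180.0, 0.1, 18.5]
force: [0.1, 0.6, -1.3]
width: 0.996
grip_force: 0.0
```

Run:
```python
from h import *
np.set_printoptions(precision=3,suppress=True)
s=bot.observe();print(s["t"],s["position"],s["tcp_rot"],s["joint_positions"])
# prelim from w3
w=np.load("w3.npz");c=(w["K"],w["e"],w["r"])
o=lambda x,y:(120+x/2,60+y/2)
print("L stem",onz(c,o(518,283),.118),"S stem",onz(c,o(370,293),.108),"cup",onz(c,o(450,338),.06))
```

```text
11.1833 [0.53  0.179 0.309] [-179.972    0.139   18.54 ] [  18.597   19.785   16.664   87.018    0.029 -179.943]
L stem [0.495 0.325 0.118] S stem [0.498 0.237 0.108] cup [0.55  0.281 0.06 ]
```

Call:
{"fn": "arm_command", "kwargs": {
  "moves": [
    [-1.4, 3.6, -2.1, -0.122, 1],
    [-1.4, 3.6, -2.1, -0.122, 1],
    [-1.4, 3.6, -2.1, -0.122, 1],
    [-1.4, 3.6, -2.1, -0.122, 1],
    [-1.4, 3.6, -2.1, -0.122, 1],
    [-1.4, 3.6, -2.1, -0.122, 1],
    [-1.4, 3.6, -2.1, -0.122, 1],
    [-1.4, 3.6, -2.1, -0.122, 1]
  ]
}}

```text
t: 11.85
position: [0.5189, 0.2076, 0.2924]
tcp_rot: [-180.0, 0.1, -37.7]
force: [0.2, 0.3, -0.2]
width: 1.001
grip_force: 0.0
```

Call:
{"fn": "arm_command", "kwargs": {
  "moves": [
    [-1.4, 3.6, -2.1, -0.122, 1],
    [-1.4, 3.6, -2.1, -0.122, 1],
    [-1.4, 3.6, -2.1, -0.122, 1],
    [-1.4, 3.6, -2.1, -0.122, 1],
    [-1.4, 3.6, -2.1, -0.122, 1],
    [-1.4, 3.6, -2.1, -0.122, 1],
    [-1.4, 3.6, -2.1, -0.122, 1],
    [-1.4, 3.6, -2.1, -0.122, 1]
  ]
}}

```text
t: 12.52
position: [0.5076, 0.2364, 0.2756]
tcp_rot: [-180.0, 0.1, -93.6]
force: [-0.5, 0.4, -0.5]
width: 0.995
grip_force: 0.0
```

Call:
{"fn": "arm_command", "kwargs": {
  "moves": [
    [-1.4, 3.6, -2.1, -0.122, 1],
    [-1.4, 3.6, -2.1, -0.122, 1],
    [-1.4, 3.6, -2.1, -0.122, 1],
    [-1.4, 3.6, -2.1, -0.122, 1],
    [-1.4, 3.6, -2.1, -0.122, 1],
    [-1.4, 3.6, -2.1, -0.122, 1],
    [-1.4, 3.6, -2.1, -0.122, 1],
    [-1.4, 3.6, -2.1, -0.122, 1]
  ]
}}

```text
t: 13.18
position: [0.4964, 0.2652, 0.2588]
tcp_rot: [-180.0, 0.1, -149.6]
force: [-0.4, 0.2, -0.2]
width: 1.004
grip_force: 0.0
```

Call:
{"fn": "arm_command", "kwargs": {
  "moves": [
    [-1.4, 3.6, -2.1, -0.122, 1],
    [-1.4, 3.6, -2.1, -0.122, 1],
    [-1.4, 3.6, -2.1, -0.122, 1],
    [-1.4, 3.6, -2.1, -0.122, 1],
    [0, 0, 0, 0, 1],
    [0, 0, 0, 0, 1],
    [0, 0, 0, 0, 1],
    [0, 0, 0, 0, 1]
  ]
}}

```text
t: 13.85
position: [0.4912, 0.2789, 0.2507]
tcp_rot: [-180.0, 0.2, -177.0]
force: [-0.5, 0.3, -0.7]
width: 1.0
grip_force: 0.0
```

Run:
```python
from h import *
np.set_printoptions(precision=3,suppress=True)
c=cam("wrist");f=bot.grab_frame("wrist");np.savez("w4.npz",f=f,K=c[0],e=c[1],r=c[2])
g=cv2.resize(f[90:310,190:483],(799,600),interpolation=cv2.INTER_CUBIC);cv2.imwrite("pics/w4.png",g[:,:,::-1])
s=bot.observe();print(s["t"],s["position"],s["tcp_rot"],s["joint_positions"])
```

```text
13.9 [0.491 0.279 0.251] [-179.987    0.148 -177.082] [29.627 19.921  8.411 78.364 -0.079 26.709]
```

View pics/w4.png

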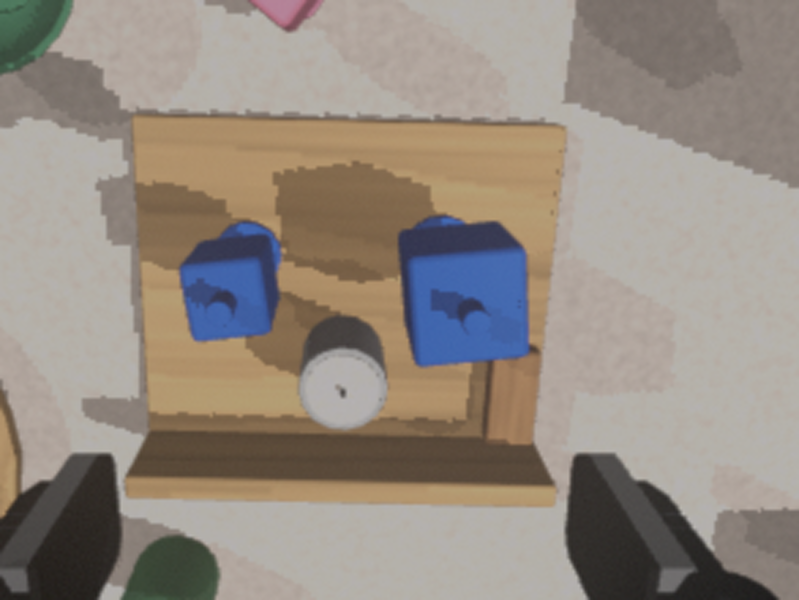

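The crop shows the small dreidel's top at about (228,300), the large one's at (470,305), and the cup top at (343,388). The stand's front edge runs from (135,115) to (565,125). Next I'll fit silhouettes.

```bash
cat > fit.py <<'E'
from h import *
from scipy.optimize import minimize
DIM={"L":(.022,.038,.090,.106,.019),"S":(.016,.034,.080,.096,.016)}
def sil(c,k,q,z0,off,sc,sh):
    hw,b,t,s,fr=DIM[k];x,y,a=q;ca,sa=np.cos(a),np.sin(a);m=np.zeros(sh,np.uint8)
    def fill(P):
        p=(proj(c,P)-off)*sc;cv2.fillPoly(m,[cv2.convexHull(np.round(p*16).astype(np.int32))],255,shift=4)
    sq=[(x+hw*(u*ca-v*sa),y+hw*(u*sa+v*ca)) for u,v in((1,1),(1,-1),(-1,-1),(-1,1))]
    fill(np.array([(X,Y,z0+h) for X,Y in sq for h in(b,t)]))
    th=np.linspace(0,2*np.pi,40)
    fill(np.array([(x+fr*np.cos(i),y+fr*np.sin(i),z0+h) for i in th for h in(0,.004)]))
    return m
def fit(c,f,k,q0,z0):
    u=proj(c,np.array([[q0[0],q0[1],z0+.05]]))[0];off=np.round(u-60);sc=4
    x0,y0=off.astype(int);cr=f[y0:y0+120,x0:x0+120]
    hsv=cv2.cvtColor(cr,cv2.COLOR_RGB2HSV);m=cv2.inRange(hsv,(105,110,25),(130,255,255))
    n,l,st,ce=cv2.connectedComponentsWithStats(m);i=l[55:65,55:65];i=np.bincount(i[i>0]).argmax();m=((l==i)*255).astype(np.uint8)
    M=cv2.resize(m,None,fx=sc,fy=sc,interpolation=cv2.INTER_LINEAR).astype(float)
    g=lambda q:np.abs(cv2.GaussianBlur(sil(c,k,q,z0,off-0.0+(-.5+.5/sc)*-1*-1,sc,M.shape),(0,0),3).astype(float)-cv2.GaussianBlur(M,(0,0),3)).sum()/255/sc**2
    best=min((minimize(g,[q0[0],q0[1],q0[2]+d],method="Nelder-Mead",options=dict(initial_simplex=np.array([[q0[0],q0[1],q0[2]+d],[q0[0]+.006,q0[1],q0[2]+d],[q0[0],q0[1]+.006,q0[2]+d],[q0[0],q0[1],q0[2]+d+.15]]),xatol=1e-5,fatol=.01)) for d in(-.3,0,.3)),key=lambda r:r.fun)
    return best.x[:2],np.degrees(best.x[2]),best.fun,m.sum()/255
E
python3 - <<'E'
from fit import *
np.set_printoptions(precision=4,suppress=True)
w=np.load("w4.npz");c=(w["K"],w["e"],w["r"]);f=w["f"]
for k,q in(("L",(.495,.325,0)),("S",(.498,.237,0))):print(k,fit(c,f,k,q,.012))
w3=np.load("w3.npz");c3=(w3["K"],w3["e"],w3["r"])
for k,q in(("L",(.495,.325,0)),("S",(.498,.237,0))):print("w3",k,fit(c3,w3["f"],k,q,.012))
o=lambda x,y:(190+x/2.727,90+y/2.727)
Q=np.array([onz(c,o(*p),.06)[:2] for p in((299,388),(387,388),(343,348),(343,430))]);print("cup",Q.mean(0),np.linalg.norm(Q-Q.mean(0),axis=1))
fl,fr=onz(c,o(135,115),.012),onz(c,o(565,125),.012);print("front edge",fl,fr,np.linalg.norm(fl-fr),np.degrees(np.arctan2(*(fr-fl)[:2][::-1]))-90)
for p in((128,497),(554,503)):print("back top",onz(c,o(*p),.072),onz(c,o(*p),.06))
E
```

```text
L (array([0.4975, 0.3255]), np.float64(12.788651531234347), np.float64(737.4888124416299), np.float64(1688.0))
S (array([0.5022, 0.2338]), np.float64(-6.135634359069359), np.float64(435.15575365734634), np.float64(965.0))
w3 L (array([0.4966, 0.3254]), np.float64(5.193040243907133), np.float64(500.5165468192439), np.float64(1215.0))
w3 S (array([0.5028, 0.2346]), np.float64(-15.54295316729926), np.float64(312.1785144891099), np.float64(676.0))
cup [0.5494 0.2818] [0.0194 0.0194 0.0192 0.02  ]
front edge [0.4402 0.1814 0.012 ] [0.4345 0.3772 0.012 ] 0.1958877355717412 1.6901559637769452
back top [0.6013 0.1888 0.072 ] [0.6087 0.1854 0.06  ]
back top [0.5943 0.3783 0.072 ] [0.6015 0.3824 0.06  ]
```

Run:
```python
from fit import *
w=np.load("w4.npz");c=(w["K"],w["e"],w["r"]);f=w["f"]
out=[]
for k,q in(("L",(.4975,.3255,.05)),("S",(.502,.2345,.05))):
    m=sil(c,k,q,.012,np.array([190.,90.])-.315,2.727,(600,799))
    out.append(m);print((m>0).sum()/2.727**2)
g=cv2.resize(f[90:310,190:483],(799,600),interpolation=cv2.INTER_CUBIC)[:,:,::-1].copy()
hsv=cv2.cvtColor(f,cv2.COLOR_RGB2HSV);b=cv2.resize(cv2.inRange(hsv,(105,110,25),(130,255,255))[90:310,190:483],(799,600),interpolation=0)
for m in out:cv2.drawContours(g,cv2.findContours(m,0,1)[0],-1,(0,255,0),1)
cv2.drawContours(g,cv2.findContours(b,0,1)[0],-1,(0,0,255),1)
cv2.imwrite("pics/o4.png",cv2.resize(g[180:400,140:580],(800,400)))
```

```text
2491.0815247274636
1419.3449659108437
```

View pics/o4.png

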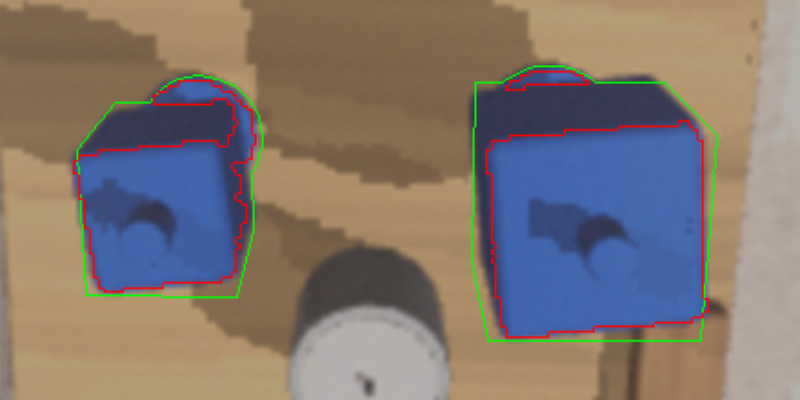

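```bash
sed -i 's/hsv=cv2.cvtColor(cr,cv2.COLOR_RGB2HSV);m=.*/q=cr.astype(float);m=((q[...,2]>1.2*q[...,0])\&(q[...,2]>1.2*q[...,1])).astype(np.uint8)/' fit.py
python3 - <<'E'
from fit import *
np.set_printoptions(precision=4,suppress=True)
for n in("w4","w3"):
    w=np.load(n+".npz");c=(w["K"],w["e"],w["r"]);f=w["f"]
    for k,q in(("L",(.4975,.3255,0.05)),("S",(.502,.2345,0.05))):print(n,k,fit(c,f,k,q,.012))
for n in("scene","side"):
    c=cam(n);f=bot.grab_frame(n)
    for t in("bowl","oil_bottle","drip_plate"):print(n,t,[(round(d["p"],2),np.round(d["xy"],1)) for d in bot.spot_in(n,t)][:2])
w=np.load("w1.npz");c=(w["K"],w["e"],w["r"])
E
```

```text
w4 L (array([0.4972, 0.3252]), np.float64(12.018311680414877), np.float64(204.43829732177792), np.float64(2224.0))
w4 S (array([0.5011, 0.2337]), np.float64(3.1821223849263194), np.float64(143.68947570518782), np.float64(1268.0))
w3 L (array([0.4958, 0.3255]), np.float64(7.953262053786954), np.float64(140.06326227158786), np.float64(1575.0))
w3 S (array([0.5011, 0.2336]), np.float64(5.086789650716024), np.float64(111.22792503418961), np.float64(882.0))
scene bowl [(0.74, array([444.8, 225.1])), (0.69, array([379.6, 179.4]))]
scene oil_bottle [(0.78, array([408. , 273.2]))]
scene drip_plate [(0.68, array([212.9, 217. ])), (0.68, array([409.6, 275.6]))]
side bowl [(0.9, array([264.7, 187.3]))]
side oil_bottle [(0.86, array([369.4, 162.4]))]
side drip_plate [(0.81, array([342. , 326.8]))]
```

Run:
```python
from h import *
np.set_printoptions(precision=4,suppress=True)
w=np.load("w4.npz");c=(w["K"],w["e"],w["r"])
o=lambda x,y:(190+(140+x/1.818)/2.727,90+(180+y/1.818)/2.727)
for k,z,C in(("L",.102,[(488,142),(696,122),(704,318),(508,338)]),("S",.092,[(78,154),(216,141),(238,281),(98,292)])):
    P=np.array([onz(c,o(*p),z)[:2] for p in C]);d=np.roll(P,-1,0)-P
    print(k,P.mean(0),np.linalg.norm(d,axis=1),np.degrees(np.arctan2(d[:,1],d[:,0]))%90)
    print(" stem", onz(c,o(*((612,252) if k=="L" else (145,240))),z+.016))
```

```text
L [0.4963 0.3257] [0.0412 0.0417 0.0406 0.0422] [ 8.6539  9.3377  9.2857 10.1394]
 stem [0.4952 0.3256 0.118 ]
S [0.5011 0.2349] [0.0288 0.0308 0.03   0.0304] [8.5056 9.8303 7.7552 7.4288]
 stem [0.5008 0.2347 0.108 ]
```

Call:
{"fn": "arm_command", "kwargs": {
  "moves": [
    [1.2, 11.6, 0, 0.028, 0.8],
    [1.2, 11.6, 0, 0.028, 0.8],
    [1.3, 11.7, 0, 0.028, 0.8],
    [1.3, 11.7, 0, 0.027, 0.8],
    [0, 0, -25, 0, 0.8],
    [0, 0, -25, 0, 0.8],
    [0, 0, -25, 0, 0.8],
    [0, 0, -25, 0, 0.8]
  ]
}}

```text
t: 14.97
position: [0.4961, 0.3268, 0.1492]
tcp_rot: [-180.0, 0.1, -170.7]
force: [-0.1, -0.2, -0.5]
width: 0.801
grip_force: 0.0
```

Call:
{"fn": "arm_command", "kwargs": {
  "moves": [
    [0, 0, 0, 0, 0.8],
    [0, 0, 0, 0, 0.8],
    [0, 0, 0, 0, 0.8],
    [0, 0, 0, 0, 0.8],
    [0, 0, 0, 0, 0.8],
    [0, 0, 0, 0, 0.8],
    [0, 0, 0, 0, 0.8],
    [0, 0, 0, 0, 0.8]
  ]
}}

```text
t: 15.63
position: [0.4963, 0.3257, 0.1509]
tcp_rot: [-180.0, 0.2, -170.9]
force: [0.6, 0.6, 0.1]
width: 0.799
grip_force: 0.0
```

Run:
```python
from h import *
np.set_printoptions(precision=4,suppress=True)
c=cam("wrist");f=bot.grab_frame("wrist");np.savez("w5.npz",f=f,K=c[0],e=c[1],r=c[2]);cv2.imwrite("pics/w5.png",f[:,:,::-1])
s=bot.observe();print(s["t"],s["position"],s["tcp_rot"],s["joint_positions"],s["width"])
```

```text
15.6833 [0.4962 0.3257 0.1507] [-179.991     0.152  -170.8587] [33.3103 25.0579  1.4388 66.2459 -0.0705 24.169 ] 0.800259785151819
```

View pics/w5.png

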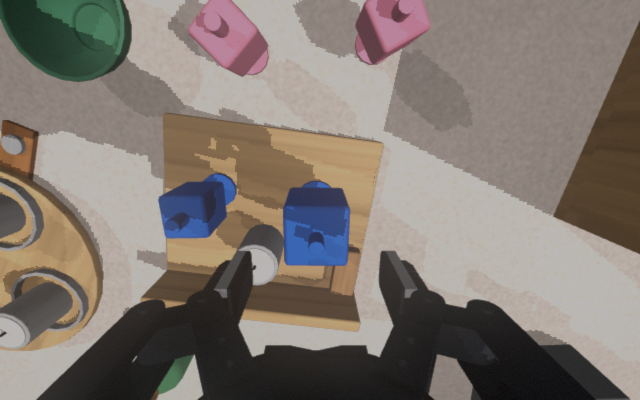

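The large dreidel sits square and centred between the fingers: stem at column 316, fingers at 240 and 392. Descending to grasp.

Call:
{"fn": "arm_command", "kwargs": {
  "moves": [
    [0, 0, -18.2, 0, 0.8],
    [0, 0, -18.2, 0, 0.8],
    [0, 0, -18.2, 0, 0.8],
    [0, 0, -18.1, 0, 0.8],
    [0, 0, 0, 0, 0.8],
    [0, 0, 0, 0, 0.8],
    [0, 0, 0, 0, 0.5],
    [0, 0, 0, 0, 0.4]
  ],
  "grip_force": 30
}}

```text
t: 16.35
position: [0.4968, 0.326, 0.0792]
tcp_rot: [180.0, 0.2, -170.9]
force: [-0.2, 0.0, 0.5]
width: 0.53
grip_force: 0.0
```

Call:
{"fn": "arm_command", "kwargs": {
  "moves": [
    [0, 0, 0, 0, 0.3],
    [0, 0, 0, 0, 0.2],
    [0, 0, 0, 0, 0.2],
    [0, 0, 0, 0, 0.2],
    [0, 0, 0, 0, 0.2],
    [0, 0, 0, 0, 0.2],
    [0, 0, 0, 0, 0.2],
    [0, 0, 0, 0, 0.2]
  ],
  "grip_force": 30
}}

```text
t: 17.02
position: [0.497, 0.3261, 0.0793]
tcp_rot: [180.0, 0.3, -170.9]
force: [0.4, -0.1, 8.2]
width: 0.511
grip_force: 31.6
```

Call:
{"fn": "arm_command", "kwargs": {
  "moves": [
    [0, 0, 10, 0, 0.2],
    [0, 0, 25, 0, 0.2],
    [0, 0, 35, 0, 0.2],
    [0, 0, 35, 0, 0.2],
    [0, -5, 25, 0, 0.2],
    [1.8, -15, 10, 0, 0.2],
    [1.9, -22, 0, 0, 0.2],
    [1.9, -30, 0, 0, 0.2]
  ]
}}

```text
t: 17.68
position: [0.5019, 0.2536, 0.2187]
tcp_rot: [180.0, 0.2, -170.8]
force: [1.9, -0.7, -0.6]
width: 0.515
grip_force: 30.8
```

Call:
{"fn": "arm_command", "kwargs": {
  "moves": [
    [1.9, -30, 0, 0, 0.2],
    [1.9, -30, 0, 0, 0.2],
    [1.9, -30, 0, 0, 0.2],
    [1.9, -30, 0, 0, 0.2],
    [1.9, -30, 0, 0, 0.2],
    [1.9, -30, 0, 0, 0.2],
    [1.9, -30, 0, 0, 0.2],
    [1.9, -30, 0, 0, 0.2]
  ]
}}

```text
t: 18.35
position: [0.5163, 0.0116, 0.218]
tcp_rot: [-180.0, 0.1, -170.9]
force: [0.3, 0.0, -1.1]
width: 0.513
grip_force: 30.8
```

Call:
{"fn": "arm_command", "kwargs": {
  "moves": [
    [1.9, -30, 0, 0, 0.2],
    [1.9, -30, 0, 0, 0.2],
    [1.9, -30, 0, 0, 0.2],
    [1.9, -30, 0, 0, 0.2],
    [1.9, -30, 0, 0, 0.2],
    [1.9, -30, 0, 0, 0.2],
    [1.9, -30, 0, 0, 0.2],
    [1.9, -30, 0, 0, 0.2]
  ]
}}

```text
t: 19.02
position: [0.5313, -0.2283, 0.2179]
tcp_rot: [-180.0, 0.1, -170.9]
force: [0.1, 1.0, -0.8]
width: 0.511
grip_force: 30.8
```

Call:
{"fn": "arm_command", "kwargs": {
  "moves": [
    [1.9, -30, 0, 0, 0.2],
    [1.9, -30, 0, 0, 0.2],
    [1.9, -25, 0, 0, 0.2],
    [1.8, -16, 0, 0, 0.2],
    [0, -8, 0, 0, 0.2],
    [0, 0, 0, 0, 0.2],
    [0, 0, 0, 0, 0.2],
    [0, 0, 0, 0, 0.2]
  ]
}}

```text
t: 19.68
position: [0.5395, -0.3344, 0.218]
tcp_rot: [-180.0, 0.1, -170.8]
force: [-0.2, -0.7, -1.1]
width: 0.513
grip_force: 30.9
```

Run:
```python
from h import *
np.set_printoptions(precision=4,suppress=True)
c=cam("wrist");f=bot.grab_frame("wrist");np.savez("w6.npz",f=f,K=c[0],e=c[1],r=c[2])
fs=bot.grab_frame("scene")[120:320,100:520];cv2.imwrite("pics/w6.png",np.vstack([cv2.resize(f,(640,400))[:350],cv2.resize(fs,(640,305))])[:600,:,::-1])
s=bot.observe();print(s["t"],s["position"],s["tcp_rot"],s["joint_positions"],s["width"],s["grip_force"])
```

```text
19.7833 [ 0.5397 -0.3343  0.2181] [-179.9819    0.1488 -170.7886] [-31.8136  29.0016  17.3926  78.2668   0.084  -41.0249] 0.5089969912819905 30.85146725177765
```

View pics/w6.png

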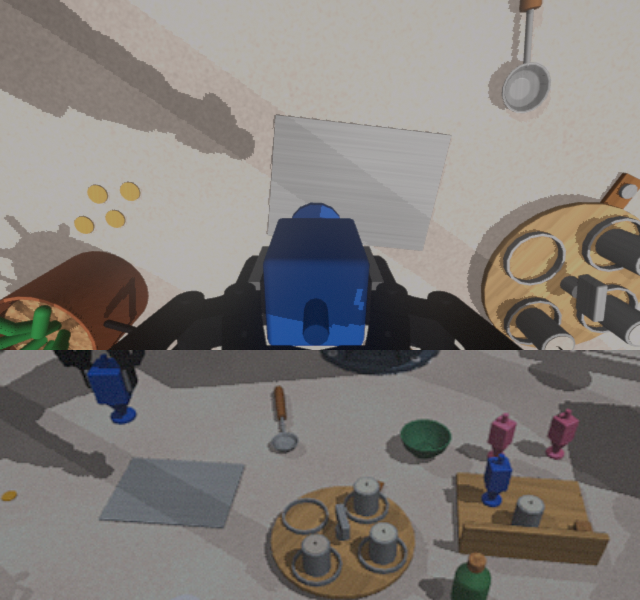

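The dreidel is held upright. The plate's corners in the wrist view are at (276,115), (449,134) and (425,249).

Run:
```python
from h import *
np.set_printoptions(precision=4,suppress=True)
w=np.load("w6.npz");c=(w["K"],w["e"],w["r"])
P=[onz(c,p,.004) for p in((276,115),(449,134),(425,249))];print(P,(P[0]+P[2])/2,np.linalg.norm(P[1]-P[0]),np.linalg.norm(P[1]-P[2]))
```

```text
[array([ 0.4712, -0.3913,  0.004 ]), array([ 0.46  , -0.1913,  0.004 ]), array([ 0.6069, -0.178 ,  0.004 ])] [ 0.5391 -0.2847  0.004 ] 0.2003391279171503 0.1474732915173215
```

Call:
{"fn": "arm_command", "kwargs": {
  "moves": [
    [0, 0, -30, 0, 0.2],
    [0, 0, -35, 0, 0.2],
    [0, 0, -35, 0, 0.2],
    [0, 0, -25, 0, 0.2],
    [0, 0, -12, 0, 0.2],
    [0, 0, -6, 0, 0.2],
    [0, 0, -3, 0, 0.2],
    [0, 0, 0, 0, 0.2]
  ]
}}

```text
t: 20.45
position: [0.54, -0.3351, 0.0723]
tcp_rot: [-180.0, 0.2, -170.8]
force: [0.9, -0.7, -0.8]
width: 0.513
grip_force: 30.8
```

Call:
{"fn": "arm_command", "kwargs": {
  "moves": [
    [0, 0, 0, 0, 0.2],
    [0, 0, 0, 0, 0.2],
    [0, 0, -0.8, 0, 0.2],
    [0, 0, 0, 0, 0.2],
    [0, 0, 0, 0, 0.55],
    [0, 0, 0, 0, 0.6],
    [0, 0, 0, 0, 0.7],
    [0, 0, 0, 0, 0.8]
  ]
}}

```text
t: 21.12
position: [0.5397, -0.3354, 0.0711]
tcp_rot: [-180.0, 0.1, -170.9]
force: [-0.3, -0.4, -0.7]
width: 0.8
grip_force: 0.0
```

Call:
{"fn": "arm_command", "kwargs": {
  "moves": [
    [0, 0, 15, 0, 0.8],
    [0, 0, 35, 0, 0.8],
    [0, 0, 35, 0, 0.8],
    [0, 0, 35, 0, 0.75],
    [0, 15, 20, 0, 0.75],
    [-1.9, 25, 0, 0, 0.75],
    [-1.9, 33, 0, 0, 0.75],
    [-1.9, 33, 0, 0, 0.75]
  ]
}}

```text
t: 21.78
position: [0.5338, -0.2287, 0.2113]
tcp_rot: [-180.0, 0.2, -170.9]
force: [0.4, -0.3, 0.6]
width: 0.746
grip_force: 0.0
```

Call:
{"fn": "arm_command", "kwargs": {
  "moves": [
    [-2.3, 35, 0, -0.001, 0.75],
    [-2.3, 35, 0, -0.002, 0.75],
    [-2.3, 35, 0, -0.002, 0.75],
    [-2.3, 35, 0, -0.002, 0.75],
    [-2.3, 35, 0, -0.002, 0.75],
    [-2.3, 35, 0, -0.002, 0.75],
    [-2.3, 35, 0, -0.002, 0.75],
    [-2.3, 35, 0, -0.003, 0.75]
  ]
}}

```text
t: 22.45
position: [0.5152, 0.0522, 0.2112]
tcp_rot: [-180.0, 0.2, -171.8]
force: [0.7, 0.6, -1.0]
width: 0.755
grip_force: 0.0
```

Call:
{"fn": "arm_command", "kwargs": {
  "moves": [
    [-2.3, 35, 0, 0, 0.75],
    [-2.3, 35, 0, 0, 0.75],
    [-2.3, 35, 0, 0, 0.75],
    [-2.3, 35, 0, 0, 0.75],
    [-2.3, 28, -10, 0, 0.75],
    [-2.1, 15, -30, 0, 0.75],
    [0, 0, -20, 0, 0.75],
    [0, 0, 0, 0, 0.75]
  ]
}}

```text
t: 23.12
position: [0.4998, 0.2337, 0.1473]
tcp_rot: [-179.9, -0.2, -171.7]
force: [0.1, -0.1, -0.2]
width: 0.756
grip_force: 0.0
```

Call:
{"fn": "arm_command", "kwargs": {
  "moves": [
    [0, 0, 0, 0, 0.75],
    [0, 0, 0, 0, 0.75],
    [0, 0, 0, 0, 0.75],
    [0, 0, 0, 0, 0.75],
    [0, 0, 0, 0, 0.75],
    [0, 0, 0, 0, 0.75],
    [0, 0, 0, 0, 0.75],
    [0, 0, 0, 0, 0.75]
  ]
}}

```text
t: 23.78
position: [0.502, 0.2336, 0.1511]
tcp_rot: [-180.0, 0.1, -171.8]
force: [-0.1, 0.4, 0.9]
width: 0.746
grip_force: 0.0
```

Run:
```python
from h import *
np.set_printoptions(precision=4,suppress=True)
c=cam("wrist");f=bot.grab_frame("wrist");np.savez("w7.npz",f=f,K=c[0],e=c[1],r=c[2])
fs=bot.grab_frame("scene")[180:260,150:310];cv2.imwrite("pics/w7.png",np.hstack([cv2.resize(f[150:350,200:440],(480,400),interpolation=2),cv2.resize(fs,(320,160)) .repeat(1,0) if 0 else np.vstack([cv2.resize(fs,(320,160)),np.zeros((240,320,3),np.uint8)])])[:,:,::-1])
s=bot.observe();print(s["t"],s["position"],s["tcp_rot"],s["width"])
```

```text
23.8833 [0.502  0.2336 0.151 ] [-179.9805    0.137  -171.7727] 0.7493533561492887
```

View pics/w7.png

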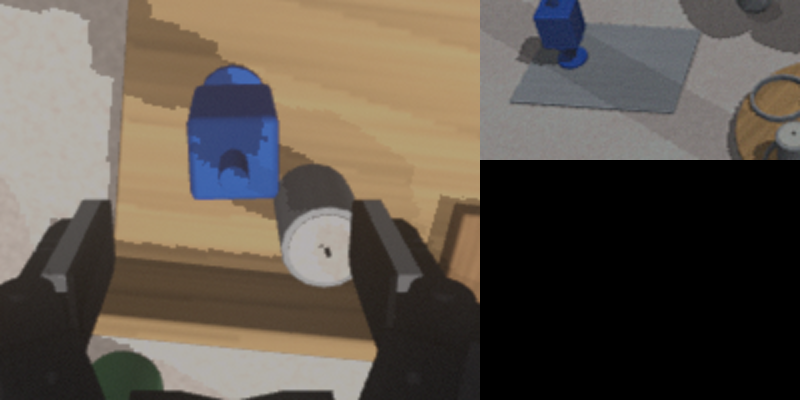

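Small dreidel is square to the fingers and about 1 mm off centre. The large one stands upright on the plate. Grasping the small one.

Call:
{"fn": "arm_command", "kwargs": {
  "moves": [
    [0, 0.9, -20, 0, 0.75],
    [0, 0, -20, 0, 0.75],
    [0, 0, -20, 0, 0.75],
    [0, 0, -19, 0, 0.75],
    [0, 0, 0, 0, 0.75],
    [0, 0, 0, 0, 0.75],
    [0, 0, 0, 0, 0.45],
    [0, 0, 0, 0, 0.35]
  ],
  "grip_force": 25
}}

```text
t: 24.55
position: [0.5027, 0.2349, 0.0734]
tcp_rot: [180.0, 0.2, -171.8]
force: [0.2, -0.5, 0.9]
width: 0.476
grip_force: 0.0
```

Call:
{"fn": "arm_command", "kwargs": {
  "moves": [
    [0, 0, 0, 0, 0.2],
    [0, 0, 0, 0, 0.1],
    [0, 0, 0, 0, 0.1],
    [0, 0, 0, 0, 0.1],
    [0, 0, 0, 0, 0.1],
    [0, 0, 0, 0, 0.1],
    [0, 0, 0, 0, 0.1],
    [0, 0, 0, 0, 0.1]
  ],
  "grip_force": 25
}}

```text
t: 25.22
position: [0.5027, 0.2349, 0.0733]
tcp_rot: [180.0, 0.3, -171.8]
force: [-1.0, -0.4, 7.9]
width: 0.373
grip_force: 29.7
```

Call:
{"fn": "arm_command", "kwargs": {
  "moves": [
    [0, 0, 10, 0, 0.1],
    [0, 0, 25, 0, 0.1],
    [0, 0, 35, 0, 0.1],
    [0, 0, 35, 0, 0.1],
    [0, 0, 30, 0, 0.1],
    [2, -5, 10, 0, 0.1],
    [2, -15, 0, 0, 0.1],
    [2, -22, 0, 0, 0.1]
  ]
}}

```text
t: 25.88
position: [0.5084, 0.1931, 0.2185]
tcp_rot: [180.0, 0.3, -171.7]
force: [-0.4, 0.3, -1.2]
width: 0.372
grip_force: 28.7
```

Call:
{"fn": "arm_command", "kwargs": {
  "moves": [
    [2.5, -30, 0, 0, 0.1],
    [2.5, -30, 0, 0, 0.1],
    [2.5, -30, 0, 0, 0.1],
    [2.5, -30, 0, 0, 0.1],
    [2.5, -30, 0, 0, 0.1],
    [2.5, -30, 0, 0, 0.1],
    [2.5, -30, 0, 0, 0.1],
    [2.5, -30, 0, 0, 0.1]
  ]
}}

```text
t: 26.55
position: [0.5277, -0.049, 0.2177]
tcp_rot: [-180.0, 0.2, -171.8]
force: [0.8, 0.2, -0.7]
width: 0.369
grip_force: 28.7
```

Call:
{"fn": "arm_command", "kwargs": {
  "moves": [
    [2, -30, 0, 0, 0.1],
    [2, -30, 0, 0, 0.1],
    [2, -30, 0, 0, 0.1],
    [2, -30, 0, 0, 0.1],
    [2, -30, 0, 0, 0.1],
    [0, -22, 0, 0, 0.1],
    [0, -12, 0, 0, 0.1],
    [0, -7, 0, 0, 0.1]
  ]
}}

```text
t: 27.22
position: [0.5377, -0.2399, 0.2172]
tcp_rot: [-180.0, 0.1, -171.9]
force: [-0.7, -0.3, 0.1]
width: 0.37
grip_force: 28.7
```

Call:
{"fn": "arm_command", "kwargs": {
  "moves": [
    [0, 0, -20, 0, 0.1],
    [0, 0, -35, 0, 0.1],
    [0, 0, -35, 0, 0.1],
    [0, 0, -30, 0, 0.1],
    [0, 0, -15, 0, 0.1],
    [0, 0, -8, 0, 0.1],
    [0, 0, -5, 0, 0.1],
    [0, 0, 0, 0, 0.1]
  ]
}}

```text
t: 27.88
position: [0.5381, -0.238, 0.0691]
tcp_rot: [-180.0, 0.1, -171.7]
force: [-1.0, 0.2, -1.5]
width: 0.37
grip_force: 28.6
```

Call:
{"fn": "arm_command", "kwargs": {
  "moves": [
    [0, 0, -2, 0, 0.1],
    [0, 0, -1.3, 0, 0.1],
    [0, 0, 0, 0, 0.1],
    [0, 0, 0, 0, 0.1],
    [0, 0, 0, 0, 0.4],
    [0, 0, 0, 0, 0.5],
    [0, 0, 0, 0, 0.6],
    [0, 0, 0, 0, 0.6]
  ]
}}

```text
t: 28.55
position: [0.538, -0.2385, 0.0658]
tcp_rot: [-180.0, 0.1, -171.8]
force: [0.2, 0.3, 1.0]
width: 0.6
grip_force: 0.0
```

Call:
{"fn": "arm_command", "kwargs": {
  "moves": [
    [0, 0, 10, 0, 0.6],
    [0, 0, 25, 0, 0.6],
    [0, 0, 35, 0, 0.6],
    [0, 0, 35, 0, 0.6],
    [0, 0, 35, 0, 0.6],
    [0, 10, 20, 0, 0.6],
    [0, 25, 10, 0, 0.6],
    [0, 30, 10, 0, 0.6]
  ]
}}

```text
t: 29.22
position: [0.5381, -0.1739, 0.2478]
tcp_rot: [-179.9, 0.2, -171.9]
force: [0.4, 0.1, -0.8]
width: 0.597
grip_force: 0.0
```

Call:
{"fn": "arm_command", "kwargs": {
  "moves": [
    [6, 26.5, 0, 0.034, 0.6],
    [6, 26.5, 0, 0.034, 0.6],
    [6, 26.5, 0, 0.034, 0.6],
    [6, 26.5, 0, 0.034, 0.6],
    [6, 26.5, 0, 0.034, 0.6],
    [6, 26.5, 0, 0.034, 0.6],
    [6, 26.5, 0, 0.034, 0.6],
    [0, 0, 0, 0, 0.6]
  ]
}}

```text
t: 29.88
position: [0.5805, 0.016, 0.2463]
tcp_rot: [180.0, 0.2, -157.8]
force: [0.0, -0.2, 0.7]
width: 0.598
grip_force: 0.0
```

Call:
{"fn": "arm_command", "kwargs": {
  "moves": [
    [0, 0, 0, 0, 0.6],
    [0, 0, 0, 0, 0.6],
    [0, 0, 0, 0, 0.6],
    [0, 0, 0, 0, 0.6],
    [0, 0, 0, 0, 0.6],
    [0, 0, 0, 0, 0.6],
    [0, 0, 0, 0, 0.6],
    [0, 0, 0, 0, 0.6]
  ]
}}

```text
t: 30.55
position: [0.5799, 0.0118, 0.2457]
tcp_rot: [-180.0, 0.1, -158.2]
force: [0.6, -0.2, 0.5]
width: 0.599
grip_force: 0.0
```

Run:
```python
from h import *
np.set_printoptions(precision=4,suppress=True)
c=cam("wrist");f=bot.grab_frame("wrist");np.savez("w8.npz",f=f,K=c[0],e=c[1],r=c[2])
u=proj(c,np.array([[.616,.012,.03]]))[0];print(u)
x0,y0=int(u[0]-160),max(0,int(u[1]-120));y0=min(y0,160);g=cv2.resize(f[y0:y0+240,x0:x0+320],(800,600),interpolation=cv2.INTER_CUBIC);print(x0,y0);cv2.imwrite("pics/w8.png",g[:,:,::-1])
s=bot.observe();print(s["t"],s["position"],s["tcp_rot"],s["joint_positions"])
```

```text
[305.335  206.7944]
145 86
30.6 [0.5799 0.0119 0.2457] [-179.9817    0.1356 -158.1491] [  1.1571  21.8232  10.4265  78.47     0.0307 -20.6938]
```

View pics/w8.png

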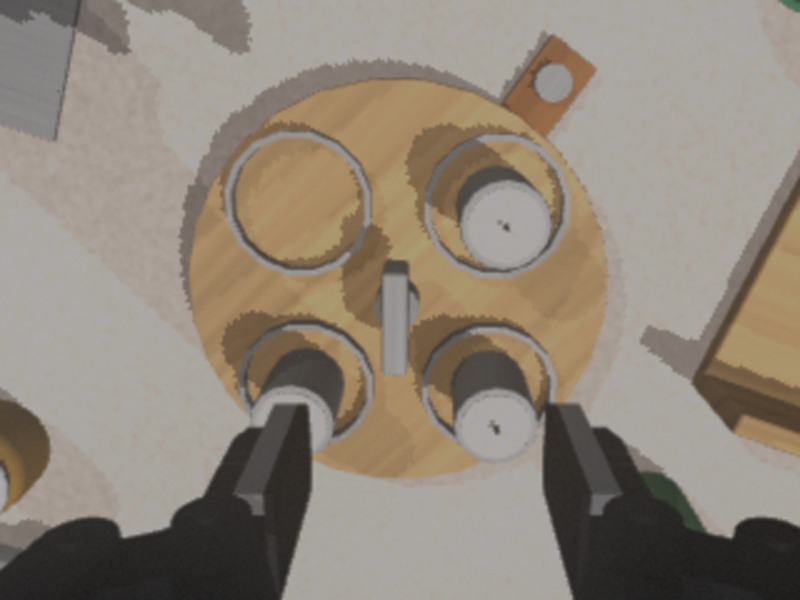

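Run:
```python
from h import *
np.set_printoptions(precision=4,suppress=True)
w=np.load("w8.npz");c=(w["K"],w["e"],w["r"])
o=lambda x,y:(145+x/2.5,86+y/2.5)
a=lambda v:np.degrees(np.arctan2(v[1],v[0]))
def circ(P):
    A=np.c_[2*P,np.ones(len(P))];x=np.linalg.lstsq(A,(P**2).sum(1),rcond=None)[0];return x[:2],np.sqrt(x[2]+x[:2]@x[:2])
D=np.array([onz(c,o(*p),.022)[:2] for p in((188,282),(607,280),(395,77),(250,128),(420,480),(230,412),(355,475),(590,200),(560,420))]);ax,r=circ(D);print("disc",ax,r)
r1,_=circ(np.array([onz(c,o(*p),.03)[:2] for p in((226,202),(372,203),(298,130),(300,274))]));print("ring",r1,_,np.linalg.norm(r1-ax))
r2,_=circ(np.array([onz(c,o(*p),.03)[:2] for p in((424,203),(568,203),(496,134),(496,274))]));print("ring2",r2,_,np.linalg.norm(r2-ax))
b=[onz(c,o(*p),.066)[:2] for p in((397,272),(396,376))];m=(b[0]+b[1])/2;print("bar",m,np.linalg.norm(b[0]-b[1]),a(b[1]-b[0]))
for z in(.01,.014,.02,.025):
    st=onz(c,o(554,83),z)[:2];print(z,"stud",st,np.linalg.norm(st-ax),a(st-ax),a(st-m))
print("ring angs",a(r1-ax),a(r2-ax), a(r1-m),a(r2-m))
print("axis from rings perp", r1,r2)
```

```text
disc [0.6176 0.0101] 0.10900181580128779
ring [ 0.588  -0.0515] 0.03510430628882416 0.06836572321500138
ring2 [0.5535 0.0369] 0.034401167722851865 0.06947504434598266
bar [0.6156 0.0111] 0.05033584389163601 20.611939939149597
0.01 stud [0.4905 0.0422] 0.1310961143551243 165.85046740490324 166.0506221384995
0.014 stud [0.4906 0.0415] 0.1307522370915069 166.11198306221564 166.3170663094553
0.02 stud [0.4909 0.0405] 0.130241562207485 166.5068321211031 166.71938406358782
0.025 stud [0.4912 0.0397] 0.1298207587193326 166.83823313312172 167.05707812630925
ring angs -115.61331270042791 157.30367559867776 -113.76273565393893 157.40926308576493
axis from rings perp [ 0.588  -0.0515] [0.5535 0.0369]
```

The empty ring is at about −114°, the stud at 166.5° and the bar at 20.6°, so the turntable has to turn −79°. Grasping the bar.

Call:
{"fn": "arm_command", "kwargs": {
  "moves": [
    [9, -0.3, 0, -0.006, 0.6],
    [9, -0.3, 0, -0.006, 0.6],
    [9, -0.3, -10, -0.005, 0.6],
    [9.4, -0.3, -30, -0.005, 0.6],
    [0, 0, -35, 0, 0.6],
    [0, 0, -35, 0, 0.6],
    [0, 0, -20, 0, 0.6],
    [0, 0, 0, 0, 0.6]
  ],
  "grip_force": 20
}}

```text
t: 31.27
position: [0.6136, 0.0108, 0.1103]
tcp_rot: [179.9, -0.3, -159.4]
force: [-0.7, 0.8, -1.2]
width: 0.6
grip_force: 0.0
```

Call:
{"fn": "arm_command", "kwargs": {
  "moves": [
    [0, 0, -20, 0, 0.6],
    [0, 0, -20, 0, 0.6],
    [0, 0, -18, 0, 0.6],
    [0, 0, 0, 0, 0.6],
    [0, 0, 0, 0, 0.4],
    [0, 0, 0, 0, 0.25],
    [0, 0, 0, 0, 0.15],
    [0, 0, 0, 0, 0.05]
  ]
}}

```text
t: 31.93
position: [0.6175, 0.0106, 0.0594]
tcp_rot: [-179.9, 0.3, -159.4]
force: [-0.1, -2.5, 8.8]
width: 0.136
grip_force: 21.7
```

Call:
{"fn": "arm_command", "kwargs": {
  "moves": [
    [0, 0, 0, 0, 0.05],
    [0, 0, 0, 0, 0.05],
    [0, 0, 0, 0, 0.05],
    [0, 0, 0, 0, 0.05],
    [0, 0, 0, 0, 0.05],
    [0, 0, 0, 0, 0.05],
    [0, 0, 0, 0, 0.05],
    [0, 0, 0, 0, 0.05]
  ]
}}

```text
t: 32.6
position: [0.6175, 0.0106, 0.0594]
tcp_rot: [-179.9, 0.3, -159.4]
force: [0.6, -1.6, 7.4]
width: 0.137
grip_force: 21.5
```

Call:
{"fn": "arm_command", "kwargs": {
  "moves": [
    [0, 0, 0, -0.05, 0.05],
    [0, 0, 0, -0.09, 0.05],
    [0, 0, 0, -0.1, 0.05],
    [0, 0, 0, -0.1, 0.05],
    [0, 0, 0, -0.1, 0.05],
    [0, 0, 0, -0.1, 0.05],
    [0, 0, 0, -0.1, 0.05],
    [0, 0, 0, -0.1, 0.05]
  ]
}}

```text
t: 33.27
position: [0.6175, 0.0098, 0.0595]
tcp_rot: [-179.9, 0.3, 157.9]
force: [-0.8, -8.8, 7.8]
width: 0.134
grip_force: 21.5
```

Call:
{"fn": "arm_command", "kwargs": {
  "moves": [
    [0, 0, 0, -0.1, 0.05],
    [0, 0, 0, -0.1, 0.05],
    [0, 0, 0, -0.1, 0.05],
    [0, 0, 0, -0.1, 0.05],
    [0, 0, 0, -0.1, 0.05],
    [0, 0, 0, -0.09, 0.05],
    [0, 0, 0, -0.054, 0.05],
    [0, 0, 0, 0, 0.05]
  ]
}}

```text
t: 33.93
position: [0.617, 0.0093, 0.0594]
tcp_rot: [-180.0, 0.3, 121.0]
force: [-3.2, -11.6, 10.1]
width: 0.137
grip_force: 21.9
```

Call:
{"fn": "arm_command", "kwargs": {
  "moves": [
    [0, 0, 0, 0, 0.05],
    [0, 0, 0, 0, 0.05],
    [0, 0, 0, 0, 0.05],
    [0, 0, 0, 0, 0.3],
    [0, 0, 0, 0, 0.45],
    [0, 0, 0, 0, 0.6],
    [0, 0, 0, 0, 0.6],
    [0, 0, 0, 0, 0.6]
  ]
}}

```text
t: 34.6
position: [0.6164, 0.011, 0.0578]
tcp_rot: [-180.0, 0.1, 121.3]
force: [-0.5, 0.5, -0.6]
width: 0.603
grip_force: 0.0
```

Call:
{"fn": "arm_command", "kwargs": {
  "moves": [
    [0, 0, 15, 0, 0.6],
    [0, 0, 35, 0, 0.6],
    [-2, 5, 35, 0, 0.6],
    [-4, 5, 35, 0, 0.6],
    [-4, 5, 35, 0, 0.6],
    [-4, 5, 35, 0, 0.6],
    [0, 5, 0, 0, 0.6],
    [0, 0, 0, 0, 0.6]
  ]
}}

```text
t: 35.27
position: [0.6032, 0.0367, 0.2499]
tcp_rot: [179.8, 0.2, 121.4]
force: [0.3, -0.2, -0.7]
width: 0.601
grip_force: 0.0
```

Call:
{"fn": "arm_command", "kwargs": {
  "moves": [
    [0, 0, 0, 0, 0.6],
    [0, 0, 0, 0, 0.6],
    [0, 0, 0, 0, 0.6],
    [0, 0, 0, 0, 0.6],
    [0, 0, 0, 0, 0.6],
    [0, 0, 0, 0, 0.6],
    [0, 0, 0, 0, 0.6],
    [0, 0, 0, 0, 0.6]
  ]
}}

```text
t: 35.93
position: [0.6024, 0.0358, 0.2476]
tcp_rot: [-180.0, 0.1, 121.3]
force: [0.6, 0.3, 0.3]
width: 0.598
grip_force: 0.0
```

Run:
```python
from h import *
np.set_printoptions(precision=4,suppress=True)
c=cam("wrist");f=bot.grab_frame("wrist");np.savez("w9.npz",f=f,K=c[0],e=c[1],r=c[2])
u=proj(c,np.array([[.6165,.0105,.03]]))[0];print(u)
x0,y0=int(u[0]-160),max(0,int(u[1]-120));y0=min(y0,160);g=cv2.resize(f[y0:y0+240,x0:x0+320],(800,600),interpolation=cv2.INTER_CUBIC);print(x0,y0);cv2.imwrite("pics/w9.png",g[:,:,::-1])
s=bot.observe();print(s["t"],s["position"],s["tcp_rot"],s["joint_positions"])
```

```text
[314.9471 202.2626]
154 82
35.9833 [0.6024 0.0358 0.2477] [-179.9791    0.1377  121.305 ] [ 3.4656 24.8838 15.2502 80.3206 -0.1315 62.1606]
```

View pics/w9.png

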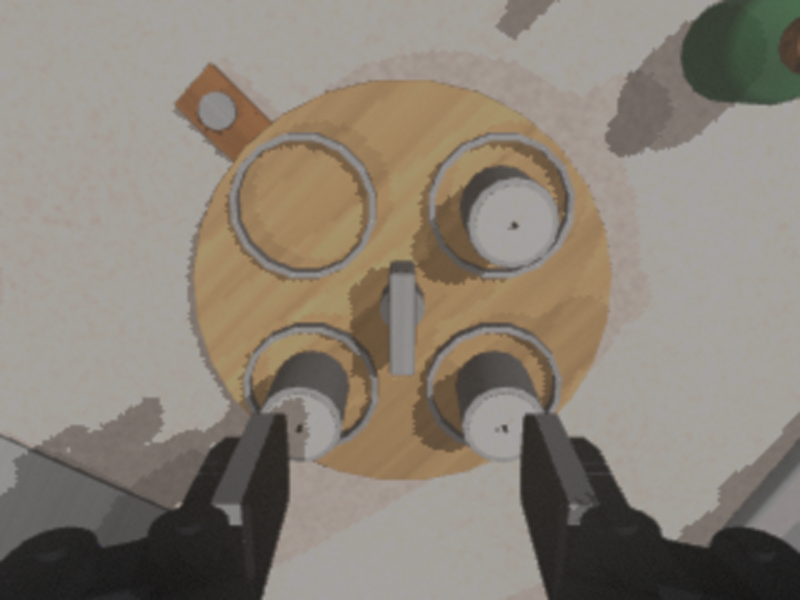

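Run:
```python
from h import *
np.set_printoptions(precision=4,suppress=True)
w=np.load("w9.npz");c=(w["K"],w["e"],w["r"])
o=lambda x,y:(154+x/2.5,82+y/2.5)
a=lambda v:np.degrees(np.arctan2(v[1],v[0]))
def circ(P):
    A=np.c_[2*P,np.ones(len(P))];x=np.linalg.lstsq(A,(P**2).sum(1),rcond=None)[0];return x[:2],np.sqrt(x[2]+x[:2]@x[:2])
D=np.array([onz(c,o(*p),.022)[:2] for p in((192,285),(611,283),(400,79),(400,480),(215,375),(585,385),(253,128),(548,125))]);ax,r=circ(D);print("disc",ax,r)
g=lambda *q:circ(np.array([onz(c,o(*p),.03)[:2] for p in q]))
r1,q1=g((229,205),(375,205),(302,132),(302,278));r2,q2=g((428,204),(572,204),(500,133),(500,275))
r4,q4=g((426,385),(559,385),(492,325));r3,q3=g((243,385),(377,385),(310,323))
for r_,q in((r1,q1),(r2,q2),(r3,q3),(r4,q4)):print(r_,q,np.linalg.norm(r_-ax),a(r_-ax))
m=[onz(c,o(*p),.066)[:2] for p in((402,271),(402,375))];print("bar",sum(m)/2,a(m[0]-m[1]))
print("ringmean",(r1+r2+r3+r4)/4,"diag",a(r1-r4))
for z in(.014,.02,.025):
    st=onz(c,o(217.5,110.5),z)[:2];print("stud",st,np.linalg.norm(st-ax),a(st-ax))
```

```text
disc [0.6164 0.0104] 0.10864773378355795
[0.5505 0.0257] 0.03539142317902256 0.0676365263829252 166.95700137573132
[0.6319 0.0759] 0.03463335582293513 0.06727865595392442 76.66266810233432
[ 0.5996 -0.0548] 0.0351216233300777 0.06741682077173118 -104.45671113892224
[ 0.6817 -0.0058] 0.03488063225602082 0.06729268262685476 -13.987005397918098
bar [0.6164 0.0105] 121.2841014952914
ringmean [0.6159 0.0102] diag 166.48620083512543
stud [0.492  0.0422] 0.12835255059514042 165.65842599172694
stud [0.4932 0.0432] 0.1274738748257277 165.09084490564084
stud [0.4942 0.0441] 0.1267513217112243 164.6118877894144
```

Run:
```python
from h import *
np.set_printoptions(precision=4,suppress=True)
C=[];X=[]
for n,x in(("w1",(293.5,261)),("w3",(120+151/2,60+265/2)),("w8",(145+554/2.5,86+83/2.5)),("w9",(154+217.5/2.5,82+110.5/2.5))):
    w=np.load(n+".npz");C.append((w["K"],w["e"],w["r"]));X.append(x)
ax=np.array([.6164,.0104])
for idx in([0,1,2,3],[2,3],[1,2,3],[0,2,3]):
    P=tri([C[i] for i in idx],[X[i] for i in idx]);d=P[:2]-ax;print(P,np.linalg.norm(d),np.degrees(np.arctan2(d[1],d[0])))
```

```text
[0.4908 0.0419 0.0095] 0.1294778492088855 165.93507854349386
[0.4909 0.0419 0.0106] 0.1293472866321183 165.92618485096284
[0.4908 0.0419 0.0096] 0.12947582199664823 165.911315277192
[0.4909 0.0418 0.01  ] 0.12937088694453827 165.95199990452417
```

Call:
{"fn": "arm_command", "kwargs": {
  "moves": [
    [-5.3, 24.6, 0, 0.1054, 0.8],
    [-5.3, 24.6, 0, 0.1054, 0.8],
    [-5.3, 24.6, 0, 0.1054, 0.8],
    [-5.3, 24.6, 0, 0.1054, 0.8],
    [-5.3, 24.6, 0, 0.1054, 0.8],
    [-5.3, 24.6, 0, 0.1054, 0.8],
    [-5.3, 24.6, 0, 0.1054, 0.8],
    [-5.3, 24.6, 0, 0.1054, 0.8]
  ]
}}

```text
t: 36.65
position: [0.5596, 0.2338, 0.2478]
tcp_rot: [-180.0, 0.1, 169.9]
force: [0.7, 0.7, -0.8]
width: 0.8
grip_force: 0.0
```

Call:
{"fn": "arm_command", "kwargs": {
  "moves": [
    [-5.3, 24.6, 0, 0.1054, 0.8],
    [-5.3, 24.6, -10, 0.1054, 0.8],
    [0, 0, -30, 0, 0.8],
    [0, 0, -35, 0, 0.8],
    [0, 0, -15, 0, 0.8],
    [0, 0, 0, 0, 0.8],
    [0, 0, 0, 0, 0.8],
    [0, 0, 0, 0, 0.8]
  ]
}}

```text
t: 37.32
position: [0.5501, 0.2821, 0.1593]
tcp_rot: [180.0, 0.2, -178.3]
force: [-1.0, -0.2, 0.9]
width: 0.796
grip_force: 0.0
```

Call:
{"fn": "arm_command", "kwargs": {
  "moves": [
    [0, 0, 0, 0, 0.8],
    [0, 0, 0, 0, 0.8],
    [0, 0, 0, 0, 0.8],
    [0, 0, 0, 0, 0.8],
    [0, 0, 0, 0, 0.8],
    [0, 0, 0, 0, 0.8],
    [0, 0, 0, 0, 0.8],
    [0, 0, 0, 0, 0.8]
  ]
}}

```text
t: 37.98
position: [0.5493, 0.2818, 0.1577]
tcp_rot: [-180.0, 0.1, -178.3]
force: [0.3, 0.4, 0.4]
width: 0.8
grip_force: 0.0
```

Run:
```python
from h import *
np.set_printoptions(precision=4,suppress=True)
c=cam("wrist");f=bot.grab_frame("wrist");np.savez("w10.npz",f=f,K=c[0],e=c[1],r=c[2]);cv2.imwrite("pics/w10.png",f[:,:,::-1])
s=bot.observe();print(s["t"],s["position"],s["tcp_rot"])
u=proj(c,np.array([[.5494,.2818,.06]]))[0];print("pred",u)
hs=cv2.cvtColor(f,cv2.COLOR_RGB2HSV);m=((hs[...,1]<45)&(hs[...,2]>125)).astype(np.uint8);m[int(u[1])+45:]=0;m[:int(u[1])-45]=0;m[:,:int(u[0])-45]=0;m[:,int(u[0])+45:]=0
n,l,st,ce=cv2.connectedComponentsWithStats(m);i=l[int(u[1])-8,int(u[0])];print(i,st[i],ce[i]);print(onz(c,(st[i][0]+st[i][2]/2-.5,st[i][1]+st[i][3]/2-.5),.06))
for t in("candle_cup",):print([(round(d["p"],2),np.round(d["xy"],1)) for d in bot.spot_in("wrist",t)][:4])
```

```text
38.0333 [0.5493 0.2818 0.1577] [-179.9787    0.1333 -178.3049]
pred [316.0032 212.8618]
1 [ 292  190   48   44 1592] [315.6508 211.951 ]
[0.5482 0.2813 0.06  ]
[(0.57, array([313.8, 208. ]))]
```

View pics/w10.png

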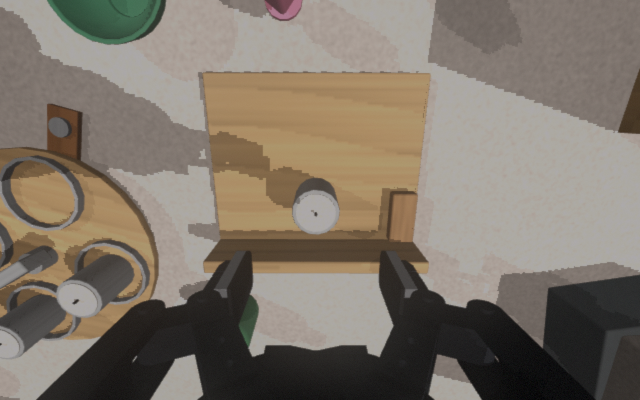

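The cup is centred between the fingers at (316,212) with clear space all round. Descending.

Call:
{"fn": "arm_command", "kwargs": {
  "moves": [
    [-0.5, -0.2, -30, 0, 0.8],
    [0, 0, -30, 0, 0.8],
    [0, 0, -25, 0, 0.8],
    [0, 0, -17, 0, 0.8],
    [0, 0, -10, 0, 0.8],
    [0, 0, 0, 0, 0.8],
    [0, 0, 0, 0, 0.8],
    [0, 0, 0, 0, 0.55]
  ],
  "grip_force": 35
}}

```text
t: 38.75
position: [0.5496, 0.282, 0.0471]
tcp_rot: [180.0, 0.2, -178.3]
force: [-0.4, 0.1, 0.2]
width: 0.673
grip_force: 0.0
```

Call:
{"fn": "arm_command", "kwargs": {
  "moves": [
    [0, 0, 0, 0, 0.4],
    [0, 0, 0, 0, 0.2],
    [0, 0, 0, 0, 0.2],
    [0, 0, 0, 0, 0.2],
    [0, 0, 0, 0, 0.2],
    [0, 0, 0, 0, 0.2],
    [0, 0, 0, 0, 0.2],
    [0, 0, 0, 0, 0.2]
  ]
}}

```text
t: 39.42
position: [0.5496, 0.282, 0.0472]
tcp_rot: [180.0, 0.3, -178.3]
force: [-1.1, -1.1, 6.1]
width: 0.462
grip_force: 34.6
```

Call:
{"fn": "arm_command", "kwargs": {
  "moves": [
    [0, 0, 10, 0, 0.2],
    [0, 0, 25, 0, 0.2],
    [0, 0, 35, 0, 0.2],
    [0, 0, 35, 0, 0.2],
    [0, -10, 25, 0, 0.2],
    [0.1, -20, 0, -0.027, 0.2],
    [0.1, -30, 0, -0.03, 0.2],
    [0.1, -30, 0, -0.03, 0.2]
  ]
}}

```text
t: 40.08
position: [0.5493, 0.1912, 0.1773]
tcp_rot: [180.0, 0.2, 176.7]
force: [-0.5, 0.3, -2.1]
width: 0.455
grip_force: 35.5
```

Call:
{"fn": "arm_command", "kwargs": {
  "moves": [
    [0.1, -30, 0, -0.03, 0.2],
    [0.1, -30, 0, -0.03, 0.2],
    [0.1, -30, 0, -0.03, 0.2],
    [0.1, -30, 0, -0.03, 0.2],
    [0, -25, 0, -0.03, 0.2],
    [0, -15, 0, -0.03, 0.2],
    [0, -5.8, 0, -0.002, 0.2],
    [0, 0, 0, 0, 0.2]
  ]
}}

```text
t: 40.75
position: [0.5497, 0.0248, 0.1766]
tcp_rot: [-180.0, 0.2, 166.2]
force: [0.1, 0.0, -1.1]
width: 0.457
grip_force: 35.5
```

Call:
{"fn": "arm_command", "kwargs": {
  "moves": [
    [0, 0, 0, 0, 0.2],
    [0, 0, 0, 0, 0.2],
    [0, 0, -20, 0, 0.2],
    [0, 0, -30, 0, 0.2],
    [0, 0, -25, 0, 0.2],
    [0, 0, -15, 0, 0.2],
    [0, 0, 0, 0, 0.2],
    [0, 0, 0, 0, 0.2]
  ]
}}

```text
t: 41.42
position: [0.5492, 0.0267, 0.0857]
tcp_rot: [-180.0, 0.1, 166.4]
force: [-0.2, 0.3, 0.4]
width: 0.461
grip_force: 35.5
```

Call:
{"fn": "arm_command", "kwargs": {
  "moves": [
    [1, 0, -8, 0, 0.2],
    [0, 0, -8, 0, 0.2],
    [0, 0, -6, 0, 0.2],
    [0, 0, -4, 0, 0.2],
    [0, 0, -2, 0, 0.2],
    [0, 0, 0, 0, 0.2],
    [0, 0, 0, 0, 0.2],
    [0, 0, 0, 0, 0.2]
  ]
}}

```text
t: 42.08
position: [0.5507, 0.0258, 0.0579]
tcp_rot: [-180.0, 0.2, 166.3]
force: [0.9, 0.0, -1.1]
width: 0.454
grip_force: 35.6
```

Call:
{"fn": "arm_command", "kwargs": {
  "moves": [
    [0, 0, -0.6, 0, 0.2],
    [0, 0, 0, 0, 0.2],
    [0, 0, 0, 0, 0.2],
    [0, 0, -0.6, 0, 0.2],
    [0, 0, 0, 0, 0.2],
    [0, 0, 0, 0, 0.2],
    [0, 0, 0, 0, 0.2],
    [0, 0, 0, 0, 0.2]
  ]
}}

```text
t: 42.75
position: [0.5507, 0.0258, 0.0571]
tcp_rot: [-180.0, 0.2, 166.3]
force: [-3.7, -0.7, 10.1]
width: 0.456
grip_force: 36.7
```

Call:
{"fn": "arm_command", "kwargs": {
  "moves": [
    [0, 0, 0.5, 0, 0.48],
    [0, 0, 0, 0, 0.55],
    [0, 0, 0, 0, 0.6],
    [0, 0, 0, 0, 0.65],
    [0, 0, 0, 0, 0.65],
    [0, 0, 10, 0, 0.65],
    [0, 0, 20, 0, 0.65],
    [0, 0, 30, 0, 0.65]
  ]
}}

```text
t: 43.42
position: [0.5491, 0.0258, 0.1164]
tcp_rot: [-179.9, -0.1, 166.3]
force: [1.3, 0.1, -0.2]
width: 0.648
grip_force: 0.0
```

Call:
{"fn": "arm_command", "kwargs": {
  "moves": [
    [0, 0, 35, 0, 0.65],
    [0, 0, 35, 0, 0.65],
    [-1.3, -15, 30, 0.04, 0.7],
    [-1.3, -30, 0, 0.04, 0.7],
    [-1.3, -30, 0, 0.04, 0.7],
    [-1.3, -30, 0, 0.04, 0.7],
    [-1.3, -30, 0, 0.04, 0.7],
    [-1.3, -30, 0, 0.04, 0.7]
  ]
}}

```text
t: 44.08
position: [0.5424, -0.1406, 0.218]
tcp_rot: [-180.0, 0.2, -179.8]
force: [1.0, 0.4, 0.8]
width: 0.701
grip_force: 0.0
```

Call:
{"fn": "arm_command", "kwargs": {
  "moves": [
    [-1.3, -30, 0, 0.04, 0.7],
    [-1.3, -30, 0, 0.04, 0.7],
    [-1.3, -25, 0, 0.04, 0.7],
    [-1.0, -14, 0, 0.022, 0.7],
    [0, 0, -20, 0, 0.7],
    [0, 0, -30, 0, 0.7],
    [0, 0, 0, 0, 0.7],
    [0, 0, 0, 0, 0.7]
  ]
}}

```text
t: 44.75
position: [0.537, -0.2378, 0.167]
tcp_rot: [179.9, 0.0, -171.8]
force: [0.0, 0.2, 0.3]
width: 0.699
grip_force: 0.0
```

Call:
{"fn": "arm_command", "kwargs": {
  "moves": [
    [0, 0, 0, 0, 0.7],
    [0, 0, 0, 0, 0.7],
    [0, 0, 0, 0, 0.7],
    [0, 0, 0, 0, 0.7],
    [0, 0, 0, 0, 0.7],
    [0, 0, 0, 0, 0.7],
    [0, 0, 0, 0, 0.7],
    [0, 0, 0, 0, 0.7]
  ]
}}

```text
t: 45.42
position: [0.5379, -0.2382, 0.1671]
tcp_rot: [-180.0, 0.1, -171.8]
force: [-0.2, 0.3, -0.8]
width: 0.702
grip_force: 0.0
```

Run:
```python
from fit import *
np.set_printoptions(precision=4,suppress=True)
c=cam("wrist");f=bot.grab_frame("wrist");np.savez("w11.npz",f=f,K=c[0],e=c[1],r=c[2])
s=bot.observe();print(s["t"],s["position"],s["tcp_rot"],s["width"])
for k,q in(("L",(.5397,-.3352,.16)),("S",(.538,-.2384,.145))):
    try:print(k,fit(c,f,k,q,.004))
    except Exception as e:print(k,e)
for n in("scene","side"):
    bot.grab_frame(n)
    for t in("candle_cup","dreidel_small","dreidel_large"):print(n,t,[(round(d["p"],2),np.round(d["xy"],1)) for d in bot.spot_in(n,t)][:4])
    print("cup pred",proj(cam(n),np.array([[.5504,.0262,.046]])))
```

```text
45.4667 [ 0.5379 -0.2382  0.167 ] [-179.9814    0.1393 -171.8284] 0.6991456490323448
L (array([ 0.5394, -0.3354]), np.float64(11.830176202291577), np.float64(373.8267614286011), np.float64(5124.0))
S (array([ 0.5353, -0.2394]), np.float64(9.345068010050465), np.float64(178.17290367475584), np.float64(2128.0))
scene candle_cup [(0.83, array([334.1, 213.4]))]
scene dreidel_small [(0.9, array([229. , 196.2])), (0.89, array([466.1, 176.9])), (0.61, array([426.9, 177.4]))]
scene dreidel_large [(0.68, array([192.6, 189.7]))]
cup pred [[334.5381 214.1137]]
side candle_cup []
side dreidel_small [(0.92, array([260.6, 150.4])), (0.72, array([338.9, 291.7])), (0.55, array([251.7, 130. ]))]
side dreidel_large [(0.65, array([343.6, 332.9]))]
cup pred [[329.7071 206.8947]]
```

Call:
{"fn": "arm_command", "kwargs": {
  "moves": [
    [0, 0, -25, 0, 0.7],
    [0, 0, -30, 0, 0.7],
    [0, 0, -25, 0, 0.7],
    [0, 0, -15, 0, 0.7],
    [0, 0, -6, 0, 0.7],
    [0, 0, 0, 0, 0.7],
    [0, 0, 0, 0, 0.6],
    [0, 0, 0, 0, 0.45]
  ],
  "grip_force": 25
}}

```text
t: 46.53
position: [0.5387, -0.2385, 0.0674]
tcp_rot: [-179.9, 0.2, -171.8]
force: [-0.5, 0.1, 0.1]
width: 0.477
grip_force: 0.0
```

Call:
{"fn": "arm_command", "kwargs": {
  "moves": [
    [0, 0, 0, 0, 0.35],
    [0, 0, 0, 0, 0.2],
    [0, 0, 0, 0, 0.1],
    [0, 0, 0, 0, 0.1],
    [0, 0, 0, 0, 0.1],
    [0, 0, 0, 0, 0.1],
    [0, 0, 0, 0, 0.1],
    [0, 0, 0, 0, 0.1]
  ]
}}

```text
t: 47.2
position: [0.5387, -0.2386, 0.0674]
tcp_rot: [-179.9, 0.3, -171.8]
force: [-0.7, -0.2, 7.3]
width: 0.374
grip_force: 25.4
```

Call:
{"fn": "arm_command", "kwargs": {
  "moves": [
    [0, 0, 10, 0, 0.1],
    [0, 0, 25, 0, 0.1],
    [0, 0, 35, 0, 0.1],
    [0, 0, 35, 0, 0.1],
    [0, 0, 35, 0, 0.1],
    [-2, 5, 10, 0, 0.1],
    [-2, 15, 0, 0, 0.1],
    [-2, 22, 0, 0, 0.1]
  ]
}}

```text
t: 47.87
position: [0.5319, -0.1963, 0.2166]
tcp_rot: [-179.9, 0.2, -171.9]
force: [0.5, -0.7, -1.0]
width: 0.37
grip_force: 25.0
```

Call:
{"fn": "arm_command", "kwargs": {
  "moves": [
    [-2.5, 30, 0, 0, 0.1],
    [-2.5, 30, 0, 0, 0.1],
    [-2.5, 30, 0, 0, 0.1],
    [-2.5, 30, 0, 0, 0.1],
    [-2.5, 30, 0, 0, 0.1],
    [-2.5, 30, 0, 0, 0.1],
    [-2.5, 30, 0, 0, 0.1],
    [-2.5, 30, 0, 0, 0.1]
  ]
}}

```text
t: 48.53
position: [0.5105, 0.0458, 0.2153]
tcp_rot: [-180.0, 0.1, -171.8]
force: [0.3, 0.2, -0.7]
width: 0.369
grip_force: 25.0
```

Call:
{"fn": "arm_command", "kwargs": {
  "moves": [
    [-1.9, 30, 0, 0, 0.1],
    [-1.9, 30, 0, 0, 0.1],
    [-1.9, 30, 0, 0, 0.1],
    [-1.9, 30, 0, 0, 0.1],
    [-1.9, 30, 0, 0, 0.1],
    [0, 22, 0, 0, 0.1],
    [0, 12, 0, 0, 0.1],
    [0, 7.5, 0, 0, 0.1]
  ]
}}

```text
t: 49.2
position: [0.5014, 0.2367, 0.2153]
tcp_rot: [-180.0, 0.1, -171.7]
force: [0.2, -0.2, -0.1]
width: 0.371
grip_force: 25.0
```

Call:
{"fn": "arm_command", "kwargs": {
  "moves": [
    [0, 0, -20, 0, 0.1],
    [0, 0, -35, 0, 0.1],
    [0, 0, -35, 0, 0.1],
    [0, 0, -20, 0, 0.1],
    [0, 0, -10, 0, 0.1],
    [0, 0, 0, 0, 0.1],
    [0, 0, 0, 0, 0.1],
    [0, 0, 0, 0, 0.1]
  ]
}}

```text
t: 49.87
position: [0.5033, 0.2355, 0.0976]
tcp_rot: [180.0, 0.3, -171.8]
force: [-0.5, -0.6, -0.5]
width: 0.371
grip_force: 25.0
```

Call:
{"fn": "arm_command", "kwargs": {
  "moves": [
    [0, -0.6, -10, 0, 0.1],
    [0, 0, -6, 0, 0.1],
    [0, 0, -3, 0, 0.1],
    [0, 0, 0, 0, 0.1],
    [0, 0, 0, 0, 0.1],
    [0, 0, 0, 0, 0.1],
    [0, 0, 0, 0, 0.1],
    [0, 0, 0, 0, 0.1]
  ]
}}

```text
t: 50.53
position: [0.5025, 0.2348, 0.0772]
tcp_rot: [-180.0, 0.2, -171.8]
force: [0.8, -0.7, -0.4]
width: 0.369
grip_force: 25.0
```

Call:
{"fn": "arm_command", "kwargs": {
  "moves": [
    [0.8, 0, -1, 0, 0.1],
    [0, 0, -0.6, 0, 0.1],
    [0, 0, 0, 0, 0.1],
    [0, 0, 0, 0, 0.1],
    [0, 0, 0, 0, 0.4],
    [0, 0, 0, 0, 0.5],
    [0, 0, 0, 0, 0.6],
    [0, 0, 0, 0, 0.6]
  ]
}}

```text
t: 51.2
position: [0.5031, 0.2347, 0.0754]
tcp_rot: [-180.0, 0.1, -171.8]
force: [-0.8, 0.1, -0.1]
width: 0.598
grip_force: 0.0
```

Call:
{"fn": "arm_command", "kwargs": {
  "moves": [
    [0, 0, 15, 0, 0.6],
    [0, 0, 30, 0, 0.6],
    [0, 0, 35, 0, 0.6],
    [0, 0, 35, 0, 0.65],
    [0, -10, 25, 0, 0.7],
    [2, -20, 0, 0, 0.75],
    [2, -30, 0, 0, 0.75],
    [2, -35, 0, 0, 0.8]
  ]
}}

```text
t: 51.87
position: [0.5093, 0.1396, 0.2158]
tcp_rot: [180.0, 0.2, -171.7]
force: [1.1, -0.9, -0.2]
width: 0.798
grip_force: 0.0
```

Call:
{"fn": "arm_command", "kwargs": {
  "moves": [
    [2.2, -35, 0, 0.002, 0.8],
    [2.2, -35, 0, 0.002, 0.8],
    [2.2, -35, 0, 0.002, 0.8],
    [2.2, -35, 0, 0.002, 0.8],
    [2.2, -35, 0, 0.002, 0.8],
    [2.2, -35, 0, 0.002, 0.8],
    [2.2, -35, 0, 0.002, 0.8],
    [2.2, -35, 0, 0.002, 0.8]
  ]
}}

```text
t: 52.53
position: [0.5265, -0.142, 0.2155]
tcp_rot: [-180.0, 0.2, -170.9]
force: [0.0, 0.1, 0.4]
width: 0.798
grip_force: 0.0
```

Call:
{"fn": "arm_command", "kwargs": {
  "moves": [
    [2.2, -35, 0, 0, 0.8],
    [2.2, -35, 0, 0, 0.8],
    [2.2, -35, 0, 0, 0.8],
    [2.2, -35, 0, 0, 0.8],
    [2.2, -30, 0, 0, 0.8],
    [2, -17, 0, 0, 0.8],
    [0, -8, -20, 0, 0.8],
    [0, 0, -30, 0, 0.8]
  ]
}}

```text
t: 53.2
position: [0.5408, -0.3382, 0.1668]
tcp_rot: [-179.8, 0.3, -171.0]
force: [1.1, -0.7, 0.1]
width: 0.798
grip_force: 0.0
```

Call:
{"fn": "arm_command", "kwargs": {
  "moves": [
    [0, 0, 0, 0, 0.8],
    [0, 0, 0, 0, 0.8],
    [0, 0, 0, 0, 0.8],
    [0, 0, 0, 0, 0.8],
    [0, 0, 0, 0, 0.8],
    [0, 0, 0, 0, 0.8],
    [0, 0, 0, 0, 0.8],
    [0, 0, 0, 0, 0.8]
  ]
}}

```text
t: 53.87
position: [0.5399, -0.3352, 0.1658]
tcp_rot: [-180.0, 0.2, -170.9]
force: [-0.1, 0.3, 0.5]
width: 0.8
grip_force: 0.0
```

Exactly over the spot where I set the large dreidel down. Descending 94.7 mm.

Call:
{"fn": "arm_command", "kwargs": {
  "moves": [
    [0, 0, -25, 0, 0.8],
    [0, 0, -30, 0, 0.8],
    [0, 0, -22, 0, 0.8],
    [0, 0, -12, 0, 0.8],
    [0, 0, -5.7, 0, 0.8],
    [0, 0, 0, 0, 0.8],
    [0, 0, 0, 0, 0.7],
    [0, 0, 0, 0, 0.58]
  ],
  "grip_force": 30
}}

```text
t: 54.53
position: [0.5404, -0.3357, 0.072]
tcp_rot: [-179.9, 0.2, -170.9]
force: [0.3, -0.0, 0.1]
width: 0.591
grip_force: 0.0
```

Call:
{"fn": "arm_command", "kwargs": {
  "moves": [
    [0, 0, 0, 0, 0.5],
    [0, 0, 0, 0, 0.35],
    [0, 0, 0, 0, 0.2],
    [0, 0, 0, 0, 0.2],
    [0, 0, 0, 0, 0.2],
    [0, 0, 0, 0, 0.2],
    [0, 0, 0, 0, 0.2],
    [0, 0, 0, 0, 0.2]
  ]
}}

```text
t: 55.2
position: [0.5404, -0.3357, 0.0721]
tcp_rot: [-179.9, 0.2, -170.9]
force: [-0.6, 0.1, 7.4]
width: 0.514
grip_force: 31.0
```

Call:
{"fn": "arm_command", "kwargs": {
  "moves": [
    [0, 0, 10, 0, 0.2],
    [0, 0, 25, 0, 0.2],
    [0, 0, 35, 0, 0.2],
    [0, 0, 35, 0, 0.2],
    [0, 0, 30, 0, 0.2],
    [-2, 5, 10, 0, 0.2],
    [-2, 15, 0, 0, 0.2],
    [-2, 22, 0, 0, 0.2]
  ]
}}

```text
t: 55.87
position: [0.5339, -0.2941, 0.217]
tcp_rot: [-179.9, 0.2, -171.0]
force: [0.3, 0.3, -1.2]
width: 0.512
grip_force: 31.0
```

Call:
{"fn": "arm_command", "kwargs": {
  "moves": [
    [-1.9, 30, 0, 0, 0.2],
    [-1.9, 30, 0, 0, 0.2],
    [-1.9, 30, 0, 0, 0.2],
    [-1.9, 30, 0, 0, 0.2],
    [-1.9, 30, 0, 0, 0.2],
    [-1.9, 30, 0, 0, 0.2],
    [-1.9, 30, 0, 0, 0.2],
    [-1.9, 30, 0, 0, 0.2]
  ]
}}

```text
t: 56.53
position: [0.518, -0.0518, 0.2162]
tcp_rot: [-180.0, 0.2, -170.9]
force: [0.2, 0.6, -0.7]
width: 0.508
grip_force: 31.0
```

Call:
{"fn": "arm_command", "kwargs": {
  "moves": [
    [-1.9, 30, 0, 0, 0.2],
    [-1.9, 30, 0, 0, 0.2],
    [-1.9, 30, 0, 0, 0.2],
    [-1.9, 30, 0, 0, 0.2],
    [-1.9, 30, 0, 0, 0.2],
    [-1.9, 30, 0, 0, 0.2],
    [-1.9, 30, 0, 0, 0.2],
    [-1.9, 30, 0, 0, 0.2]
  ]
}}

```text
t: 57.2
position: [0.5028, 0.1882, 0.2163]
tcp_rot: [-180.0, 0.2, -170.9]
force: [-0.6, -0.1, -1.5]
width: 0.511
grip_force: 31.0
```

Call:
{"fn": "arm_command", "kwargs": {
  "moves": [
    [-1.6, 30, 0, 0, 0.2],
    [-1.6, 30, 0, 0, 0.2],
    [-1.6, 30, 0, 0, 0.2],
    [-1.6, 25, 0, 0, 0.2],
    [0, 16, 0, 0, 0.2],
    [0, 8.6, 0, 0, 0.2],
    [0, 0, 0, 0, 0.2],
    [0, 0, 0, 0, 0.2]
  ]
}}

```text
t: 57.87
position: [0.4969, 0.3259, 0.2158]
tcp_rot: [-180.0, 0.1, -170.9]
force: [0.0, -0.8, -1.2]
width: 0.514
grip_force: 30.9
```

Call:
{"fn": "arm_command", "kwargs": {
  "moves": [
    [0, 0, -15, 0, 0.2],
    [0, 0, -30, 0, 0.2],
    [0, 0, -35, 0, 0.2],
    [0, 0, -25, 0, 0.2],
    [0, 0, -10, 0, 0.2],
    [0, 0, 0, 0, 0.2],
    [0, 0, 0, 0, 0.2],
    [0, 0, 0, 0, 0.2]
  ]
}}

```text
t: 58.53
position: [0.498, 0.3265, 0.1027]
tcp_rot: [180.0, 0.3, -170.9]
force: [0.7, 0.2, -1.1]
width: 0.513
grip_force: 30.9
```

Call:
{"fn": "arm_command", "kwargs": {
  "moves": [
    [0.7, 0, -9, 0, 0.2],
    [0, 0, -6, 0, 0.2],
    [0, 0, -4, 0, 0.2],
    [0, 0, -1, 0, 0.2],
    [0, 0, 0, 0, 0.2],
    [0, 0, 0, 0, 0.2],
    [0, 0, 0, 0, 0.2],
    [0, 0, 0, 0, 0.2]
  ]
}}

```text
t: 59.2
position: [0.4977, 0.3264, 0.0808]
tcp_rot: [-180.0, 0.1, -170.9]
force: [0.2, 0.1, -1.3]
width: 0.515
grip_force: 30.9
```

Call:
{"fn": "arm_command", "kwargs": {
  "moves": [
    [0, -0.4, -0.7, 0, 0.2],
    [0, 0, 0, 0, 0.2],
    [0, 0, 0, 0, 0.2],
    [0, 0, 0, 0, 0.55],
    [0, 0, 0, 0, 0.65],
    [0, 0, 0, 0, 0.75],
    [0, 0, 0, 0, 0.75],
    [0, 0, 0, 0, 0.75]
  ]
}}

```text
t: 59.87
position: [0.4977, 0.3259, 0.08]
tcp_rot: [-180.0, 0.1, -170.9]
force: [-0.2, 0.1, -0.3]
width: 0.751
grip_force: 0.0
```

Call:
{"fn": "arm_command", "kwargs": {
  "moves": [
    [0, 0, 15, 0, 0.75],
    [0, 0, 30, 0, 0.75],
    [0, 0, 35, 0, 0.75],
    [0, 0, 35, 0, 0.75],
    [0, 0, 35, 0, 0.75],
    [-3, -15, 20, -0.036, 0.75],
    [-3, -20, 0, -0.036, 0.75],
    [-1, -12, 0, -0.036, 0.75]
  ]
}}

```text
t: 60.53
position: [0.4909, 0.2781, 0.2513]
tcp_rot: [180.0, 0.3, -177.2]
force: [-0.4, -1.5, -1.4]
width: 0.749
grip_force: 0.0
```

Call:
{"fn": "arm_command", "kwargs": {
  "moves": [
    [0, 0, 0, 0, 0.75],
    [0, 0, 0, 0, 0.75],
    [0, 0, 0, 0, 0.75],
    [0, 0, 0, 0, 0.75],
    [0, 0, 0, 0, 0.75],
    [0, 0, 0, 0, 0.75],
    [0, 0, 0, 0, 0.75],
    [0, 0, 0, 0, 0.75]
  ]
}}

```text
t: 61.2
position: [0.4907, 0.2791, 0.2499]
tcp_rot: [-180.0, 0.1, -177.1]
force: [-0.1, -0.3, 0.2]
width: 0.752
grip_force: 0.0
```

Run:
```python
from fit import *
np.set_printoptions(precision=4,suppress=True)
c=cam("wrist");f=bot.grab_frame("wrist");np.savez("w12.npz",f=f,K=c[0],e=c[1],r=c[2])
s=bot.observe();print(s["t"],s["position"],s["tcp_rot"])
w=np.load("w4.npz");c4=(w["K"],w["e"],w["r"])
for k,q in(("L",(.497,.3255,.1)),("S",(.501,.2345,.1))):print(k,fit(c,f,k,q,.012)[:3],"was",fit(c4,w["f"],k,q,.012)[:3])
fs=bot.grab_frame("scene")[140:300,160:520]
cv2.imwrite("pics/w12.png",np.vstack([np.hstack([cv2.resize(f[90:310,190:483],(400,300)),cv2.resize(w["f"][90:310,190:483],(400,300))]),cv2.resize(fs,(800,300))[:300]])[:,:,::-1])
```

```text
61.25 [0.4906 0.279  0.2499] [-179.9801    0.1343 -177.0868]
L (array([0.4963, 0.3254]), np.float64(11.99358661485393), np.float64(207.37487236769812)) was (array([0.4965, 0.3253]), np.float64(12.064115477697484), np.float64(206.98137323020046))
S (array([0.5014, 0.2341]), np.float64(1.5343371969482686), np.float64(149.15327861921716)) was (array([0.5021, 0.2336]), np.float64(1.4354908302569234), np.float64(144.63516978230464))
```

View pics/w12.png

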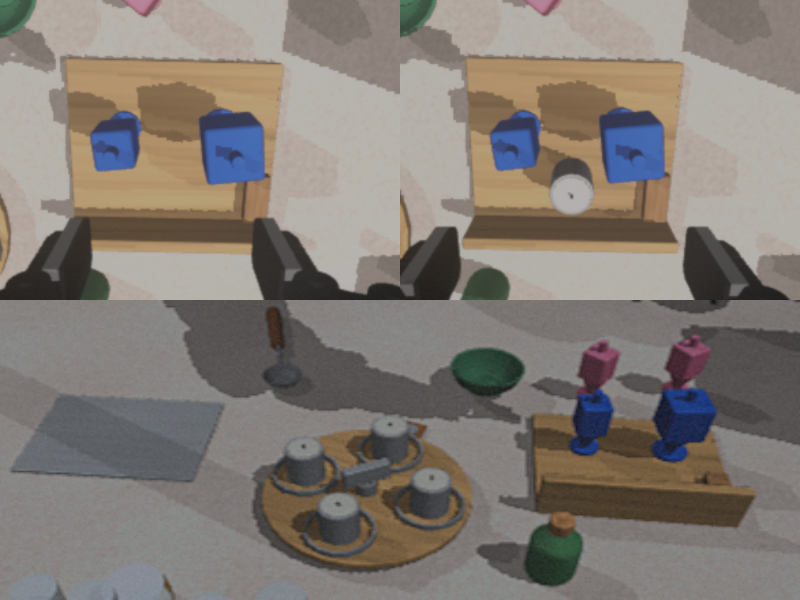

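The left (now) and right (start) views match: both dreidels are upright within 1 mm of their start poses. The cup is upright in the pocket facing the stud. Handing in.

```bash
python3 -c "
from cell import bot
print(bot.finish_job())"
```

```text
the job is handed in; nothing more can be done
None
```

The job is done and handed in at about 61 s: the pocket points at the stud to within about 0.5°, the cup stands upright in it, and both dreidels are back upright within about 1 mm of where they stood at the start; bowl and bottle were not touched.

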